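# Pack the tasting-fair tray

### The job

Pack the wooden carrying tray for the tasting fair: the pale green order book lies flat inside the four corner brackets, with the date stamp (red cap) standing upright on the middle of its cover, the full till roll stands in the round cup, and the all-white chalk pen lies across both saddles of the pen rest. Leave the red-capped and black-capped felt markers and the part-used thin till roll where they are, and let everything packed lie still on its own.

Things in the scene. Friction and masses are not known exactly. Their poses are not given: they have to be found in the camera images.
- order_book: pale green closed order book lying flat, 70 mm wide, 149 mm long, 19 mm thick, about 0.28 kg. Origin at the centre of its underside; x across the 70 mm width, y along its length, z up
- date_stamp: self-inking date stamp standing upright, red cap on a black frame: foot 34 x 50 mm, cap 34 mm (x) by 52 mm (y) from 51 to 77 mm above the foot, about 0.11 kg; the cap does not move and can be gripped across its 34 mm. Origin at the centre of the underside of the foot; z up
- till_roll: full white till paper roll standing upright, 58 mm in diameter, 57 mm high, about 0.11 kg. Origin at the centre of its underside, z up
- chalk_pen_mid (a point): all-white chalk pen lying on the desk, 17 mm in diameter, 135 mm long, 0.018 kg. The point lies on the pen's axis at mid-length (8.7 mm above the desk when it lies there); its y axis runs along the pen. It can roll
- red_marker_mid (a point): felt marker lying on the desk, white barrel with a red cap, 16 mm in diameter and 135 mm long; a look-alike of the chalk pen that stays where it is. The point lies on the pen's axis at mid-length (8 mm above the desk); its y axis runs along the pen
- black_marker_mid (a point): felt marker lying on the desk, white barrel with a black cap, 16 mm in diameter and 135 mm long; a look-alike of the chalk pen that stays where it is. The point lies on the pen's axis at mid-length (8 mm above the desk); its y axis runs along the pen
- used_roll: part-used till roll standing upright: thin, white, brown core, 42 mm in diameter, 57 mm high; a look-alike of the full till roll that stays where it is. Origin at the centre of its underside
- book_bed: fixed tray module: 3 mm grey plate, four black corner brackets 9 mm higher enclosing 163 x 88 mm, long sides open for 118 mm between them. Book's length goes along x, its underside 3 mm above the origin. Origin: centre of its underside, 22 mm above the desk; x along its 168 mm length, y across its 98 mm width, z up. The three modules sit side by side, 104 mm apart, in any order.
- roll_cup: fixed tray module: 3 mm grey plate with a round black cup, inner diameter 77 mm, outer 85, wall 14 mm above the plate; the seated roll's underside is 4 mm above the origin. Origin: centre of its underside, 22 mm above the desk; x along its 168 mm length, y across its 98 mm width, z up. The tray's end boards stand 72 mm above the desk, 68 mm beyond the outermost module's centre.
- pen_rest: fixed tray module: two black saddles 12 mm thick at x = +42 and -42 mm, finger space between; troughs 20 mm wide at the floor (12 mm up), about 44 at the top (29 mm up). The pen lies along x, its axis 21 mm above the origin. Origin: centre of its underside, 22 mm above the desk; x along its 168 mm length, y across its 98 mm width, z up. Side strips at x = +-91 mm, 29 mm above the desk.

How it is judged (in metres and radians):
At the end, for the whole second after the job is handed in: At rest: book flat between the brackets (within 14 mm, 0.12 rad); stamp upright, its whole foot on the cover (within 20 mm of the middle across, 56 mm along); full roll upright down in the cup (within 14 mm); chalk pen in both saddles (within 22 mm along, 8 mm across, 0.12 rad) (x of order_book in the frame of book_bed between -0.014 and 0.014 m and y of order_book in the frame of book_bed between -0.014 and 0.014 m and z of order_book in the frame of book_bed below 0.007 m and angle between order_book's own z axis and vertical below 0.05 rad and angle between the y axis of order_book and the x axis of book_bed, either way round below 0.12 rad and x of date_stamp in the frame of order_book between -0.02 and 0.02 m and y of date_stamp in the frame of order_book between -0.056 and 0.056 m and z of date_stamp in the frame of order_book between 0.016 and 0.023 m and angle between each of date_stamp, till_roll's own z axis and vertical below 0.08 rad and horizontal distance between till_roll and roll_cup below 0.014 m and z of till_roll in the frame of roll_cup below 0.008 m and x of chalk_pen_mid in the frame of pen_rest between -0.022 and 0.022 m and y of chalk_pen_mid in the frame of pen_rest between -0.008 and 0.008 m and z of chalk_pen_mid in the frame of pen_rest between 0.017 and 0.0255 m and angle between the y axis of chalk_pen_mid and the x axis of pen_rest, either way round below 0.12 rad and linear speed of each of order_book, date_stamp, till_roll below 0.02 m/s); the robot touches nothing.
It fails at once if a felt marker or the part-used roll is moved by more than 30 mm (distance of any of red_marker_mid, black_marker_mid, used_roll from where it was at the start of the episode above 0.03 m).
It also fails if it takes over 109 s, if anything falls off the work surface, if the arm or the gripper's body presses on something with over 40 N, if the wrist force passes 120 N, or if a joint passes its speed limit or range.

### The arm

A 6-joint arm with a two-finger parallel gripper is mounted at the origin on a cart in front of the work surface, level with it; the furniture and walls round the work are solid. World frame = base frame: x ahead of the robot, y to its left, z up, the work surface at z = 0. Lengths are in mm, angles in degrees, forces in N, time in s.
With the tool pointing down it reaches from about 350 to 850 mm from the base axis. Payload 8.1 kg.
Tool frame: the origin (TCP) lies midway between the tips of the shut fingers; the grasp point (between the pads) lies hold_point_z behind it (hold_point_z is the distance from the TCP to the grasp point, in mm); z points along the fingers, x is the direction in which the jaws open and shut, and the axes are right-handed (so a half turn about z gives the same grasp; the last joint's range is limited). The gripper opens to 85 mm and grips with 20 to 120 N. Pads are 22 mm wide; open, the fingers measure 114 mm over their backs; the gripper's body (76 mm by 85 mm) begins 54 mm behind the grasp point. The pads swing forward as they close: fully open they stand 13 mm farther back than shut.
Start: joints at [70.451, 7.471, 85.268, -0, 87.261, -4.893], TCP at [151.789, 580.487, 231.292] pointing down, gripper open.
Joint ranges: [-169.43, 169.43], [-51.17, 129.36], [1.28, 143.12], [-76.62, 256.62], [0, 156.53], [-152.29, 152.29]. Speed limits (degrees/s): [136.94, 136.94, 159.86, 180, 180, 180].

### API

Orientations are given as [roll, pitch, yaw] about the fixed x, y, z axes, in that order (R = Rz(yaw) Ry(pitch) Rx(roll)).
In Python, from bench import * gives the robot as it stands.
- The arm moves only by the shell command python3 -m pendant 'ROWS' [OPENING] [FORCE]. ROWS is JSON, a list that holds one entry, the list of rows, each a list of 4 numbers: the shift along the tool's x, y, z normalised to -1 to 1, where 1 is 0.02 m, then the turn about the tool's z normalised to -1 to 1, where 1 is 0.08 rad. A call has exactly 10 rows; each row shifts and turns the pose as measured when the row begins, along the tool's axes as they then stand; what a row does not reach is not made up. A row lasts 1/12 s, in which the tool goes at most 41.7 mm and 7.16 degrees, less where a joint would pass 70% of its speed; a pose out of reach is approached as far as the arm can. A call with a number of a shift or a turn outside -1 to 1 is refused whole. A call with a gripper value outside its range is refused whole. OPENING is the gripper's target within -1 to 1 (fully open at 1, half-way at 0, shut at -1), set as the call begins (- or left out, the last holds). The fingers move at their own pace and stop on an object; FORCE is the grip in N (left out, the last holds). Time passes only in rows, so rows that do not move let the fingers close, or fill a call up. It gives the time, the measured TCP pose, the force and the opening at its end, in the units of the state.
- sense(): the state, without advancing time (a new reading comes with each control period).
- snapshot(name): name is "side" or "top" or "wrist"; returns the picture (480x640x3 uint8, red, green, blue); there is no depth.
- calibration(name): a dict with "mtx" (3x3 intrinsics, pixels), "D" ([k1, k2, p1, p2, k3] as OpenCV has them; the pictures are not rectified), "world_to_cam" (4x4, takes a point from world to camera coordinates); the wrist camera has in their place "hand_eye" (4x4, takes a point from camera to tool coordinates, whose origin is the TCP and whose axes are the tool frame's). Camera axes: x right, y down, z forward; pixel columns grow to the right and rows downward; lengths in mm; the calibration is good to about 2 mm. A picture is of the moment at which its call begins: read the wrist's pose just before it. calibration takes no time and is no camera call.
- hand_in(): hands the job in, once; it reports no verdict.
The state is a dict: "time": time; "joint_pos": joint angles; "qd": joint speeds; "joint_efforts": joint torques, N m; "tool_pos": TCP position; "tcp_rot": TCP orientation; "ft_force": force on the tool from outside, world axes, zero at the start; "wrist_torque": the same for the moment, N m; "finger_gap": finger opening in mm.
Only numpy, scipy, OpenCV 4.12 (cv2) and the standard library are available. Lean on these libraries where they do the work, as an engineer would, in place of code of your own. Each camera call takes 0.05 s, during which the arm holds its last target.

## Working session

There is one attempt and no reset: what is moved stays moved. The work goes in short steps, Python scripts to look and compute and a shell command to move; the robot and the scene stay as the last step left them, time stands still between calls to the robot, and variables do not carry over. Pictures are saved under pics/ and viewed, and the job is handed in when it is done.

```bash
ls; mkdir -p pics; python3 - <<'E'
from bench import *
import cv2
s=sense(); print(s)
for n in ("side","top","wrist"):
    im=snapshot(n); cv2.imwrite(f"pics/{n}0.png",im[:,:,::-1])
    print(n,calibration(n))
E
```

```text
pics
{'time': 0.0, 'joint_pos': array([ 7.04528537e+01,  7.51687901e+00,  8.53293484e+01,  1.39082543e-03,
        8.72607181e+01, -4.89416783e+00]), 'qd': array([ 0.03818613,  0.13944741,  0.00737409, -0.06972995,  0.09666041,
       -0.01871755]), 'joint_efforts': array([-1.76398396e-03, -5.69416487e+01, -5.00536072e+01, -5.30855941e-04,
        1.52013742e-02,  2.10420737e-06]), 'tool_pos': array([151.57607215, 579.97388179, 230.22529994]), 'tcp_rot': array([-1.79989492e+02,  1.06437119e-01,  7.53469635e+01]), 'ft_force': array([ 0.16789619, -0.58349839, -0.21557657]), 'wrist_torque': array([0.02205631, 0.00156744, 0.00240943]), 'finger_gap': 85.31128299727736}
side {'mtx': array([[621.79680881,   0.        , 316.95033165],
       [  0.        , 621.79680881, 235.76394114],
       [  0.        ,   0.        ,   1.        ]]), 'D': array([0.01305769, 0.        , 0.        , 0.        , 0.        ]), 'world_to_cam': array([[ 9.97047593e-01, -7.60753156e-02,  1.04232732e-02,
        -5.71439561e+02],
       [-3.68489950e-02, -5.93138388e-01, -8.04256802e-01,
         5.85636283e+01],
[... 673 characters left out ...]
92777e+02],
       [ 0.00000000e+00,  0.00000000e+00,  0.00000000e+00,
         1.00000000e+00]])}
wrist {'mtx': array([[331.84160448,   0.        , 319.60236347],
       [  0.        , 331.84160448, 236.10812106],
       [  0.        ,   0.        ,   1.        ]]), 'D': array([-0.05171379,  0.        ,  0.        ,  0.        ,  0.        ]), 'hand_eye': array([[ 9.99999440e-01,  8.34678699e-04,  6.50195853e-04,
        -3.61824076e-01],
       [-9.87841785e-04,  9.56662404e-01,  2.91197645e-01,
        -7.47852559e+01],
       [-3.78961457e-04, -2.91198124e-01,  9.56662693e-01,
        -1.43170387e+02],
       [ 0.00000000e+00,  0.00000000e+00,  0.00000000e+00,
         1.00000000e+00]])}
```

View pics/top0.png

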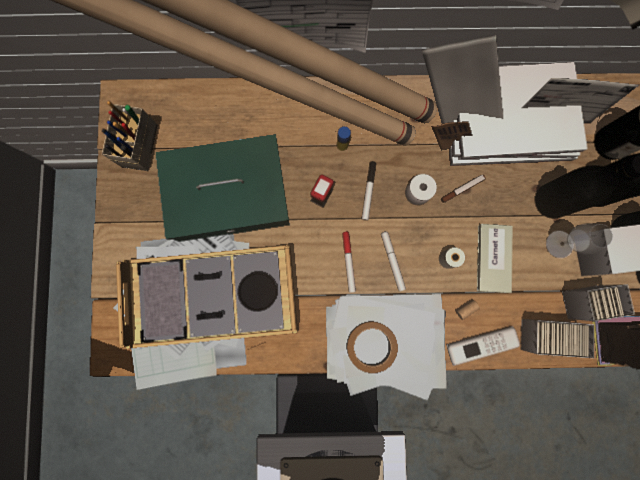

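View pics/side0.png

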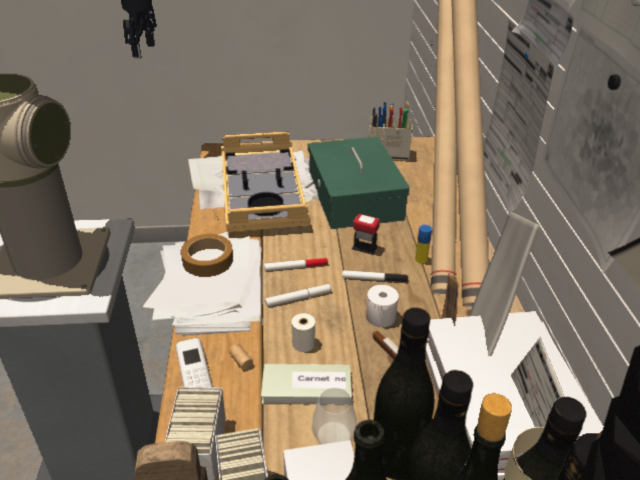

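View pics/wrist0.png

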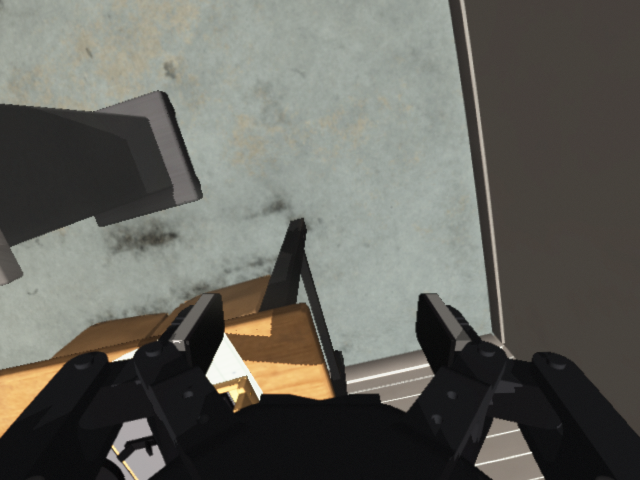

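```bash
python3 -c "
import bench
print([n for n in dir(bench) if not n.startswith('__')])
print(getattr(bench,'hold_point_z',None))"
```

```text
['PlanningError', 'calibration', 'hand_in', 'hold_point_z', 'sense', 'snapshot']
18.700000000000003
```

```bash
cat > h.py <<'E'
from bench import *
import cv2, numpy as np
from scipy.spatial.transform import Rotation as R
def cam(n, s=None):
    c=calibration(n)
    if 'world_to_cam' in c: return c['mtx'],c['D'],np.linalg.inv(c['world_to_cam'])
    T=np.eye(4); T[:3,:3]=R.from_euler('xyz',s['tcp_rot'],degrees=True).as_matrix(); T[:3,3]=s['tool_pos']
    return c['mtx'],c['D'],T@c['hand_eye']
def px2w(n,uv,z,s=None):
    K,D,T=cam(n,s)
    uv=np.asarray(uv,float).reshape(-1,1,2)
    d=cv2.undistortPoints(uv,K,D).reshape(-1,2)
    d=np.c_[d,np.ones(len(d))]@T[:3,:3].T
    o=T[:3,3]; z=np.broadcast_to(z,len(d))
    return o+d*((z-o[2])/d[:,2])[:,None]
def w2px(n,P,s=None):
    K,D,T=cam(n,s); W=np.linalg.inv(T)
    return cv2.projectPoints(np.asarray(P,float).reshape(-1,1,3),cv2.Rodrigues(W[:3,:3])[0],W[:3,3],K,D)[0].reshape(-1,2)
def tri(n1,uv1,n2,uv2):
    def ray(n,uv):
        a=px2w(n,uv,0)[0]; o=cam(n)[2][:3,3]; d=a-o; return o,d/np.linalg.norm(d)
    o1,d1=ray(n1,uv1);o2,d2=ray(n2,uv2)
    t=np.linalg.lstsq(np.c_[d1,-d2],o2-o1,rcond=None)[0]
    return (o1+t[0]*d1+o2+t[1]*d2)/2, np.linalg.norm(o1+t[0]*d1-o2-t[1]*d2)
def crop(im,u0,v0,w,h,k,name):
    """im is rgb; draws pixel ruler"""
    c=cv2.resize(im[v0:v0+h,u0:u0+w],None,fx=k,fy=k,interpolation=cv2.INTER_CUBIC)
    c=np.ascontiguousarray(c[:,:,::-1])
    for u in range((u0//10+1)*10,u0+w,10):
        cv2.line(c,((u-u0)*k,0),((u-u0)*k,8 if u%50 else 18),(0,0,255),1)
        if u%20==0: cv2.putText(c,str(u),((u-u0)*k-10,28),0,.4,(0,0,255),1)
    for v in range((v0//10+1)*10,v0+h,10):
        cv2.line(c,(0,(v-v0)*k),(8,(v-v0)*k),(0,0,255),1)
        if v%20==0: cv2.putText(c,str(v),(10,(v-v0)*k+4),0,.4,(0,0,255),1)
    cv2.imwrite('pics/'+name,c)
E
python3 - <<'E'
from h import *
im=cv2.imread('pics/top0.png')[:,:,::-1]
crop(im,110,235,200,125,4,'t_tray.png')
crop(im,300,140,140,160,4,'t_mid.png') if 0 else None
crop(im,300,145,200,150,4,'t_mid.png')
crop(im,400,145,130,150,4,'t_right.png')
E
```

```text
(no output)
```

View pics/t_tray.png

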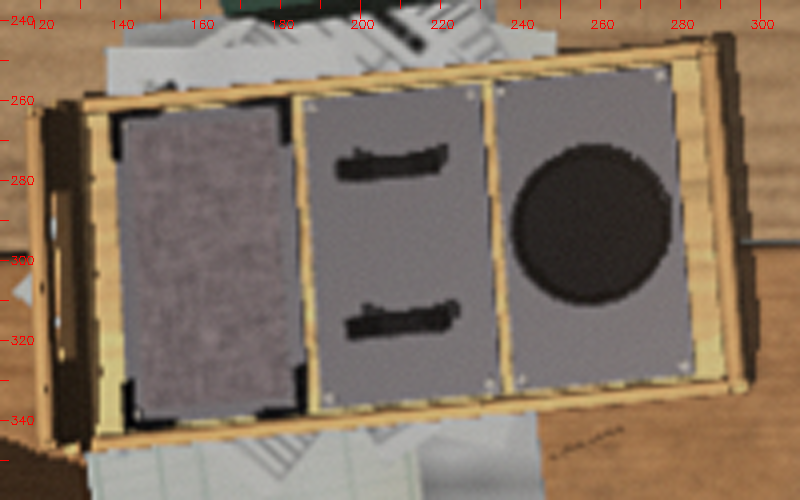

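View pics/t_mid.png

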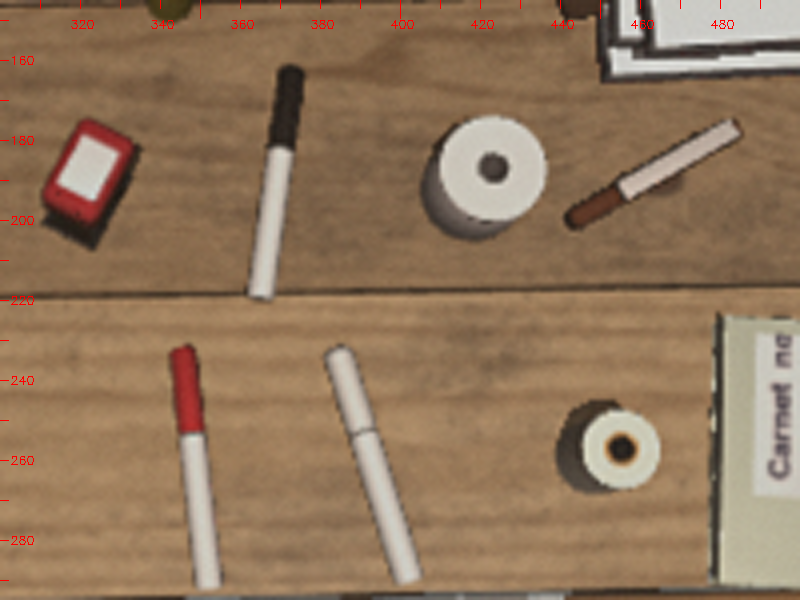

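View pics/t_right.png

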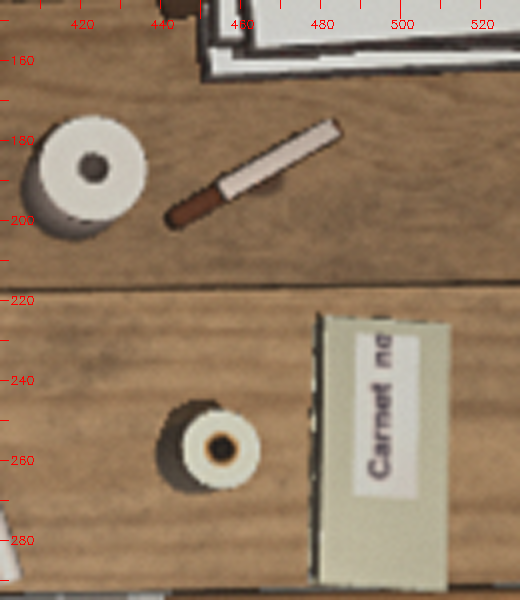

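```bash
python3 - <<'E'
from h import *
np.set_printoptions(precision=1,suppress=True)
p=lambda uv,z:px2w('top',uv,z)[:,:2]
q=p([(184.5,259.5),(231,255),(234.5,333.5),(188,338)],25);print('pen',q,q.mean(0),np.linalg.norm(np.diff(q,axis=0),axis=1))
q2=p([(233.5,255),(277.5,251),(282.5,327.5),(237.5,332.5)],25);print('cup plate',q2.mean(0))
print('cup',p([(257.3,291.2)],39), p([(237,291),(277.5,291)],39))
b=p([(138,262),(182,259),(187,335),(142,342)],34);print('bed',b,b.mean(0))
for n,uv,z in [('book',[(481,224),(512.5,226),(511,292.5),(480,290)],19),('stamp',[(322,174.5),(334.5,181),(323.5,200.5),(310.5,195)],77),('roll',[(423,187)],57),('used',[(454.5,257)],57),
 ('chalk',[(384.5,233),(402,289.5)],8.7),('red',[(345,232.5),(351.5,291.5)],8),('blk',[(372.5,163),(365,218.5)],8)]:
    q=p(uv,z);print(n,q.tolist(),'mid',q.mean(0),np.linalg.norm(np.diff(q,axis=0),axis=1), np.degrees(np.arctan2(*(np.diff(q,axis=0)[:,::-1].T))))
E
```

```text
pen [[531.  311.8]
 [539.2 210.2]
 [370.3 201.6]
 [362.4 301.1]] [450.7 256.2] [101.9 169.1  99.9]
cup plate [459.8 151.8]
cup [[459.5 150.8]] [[460.6 194.1]
 [459.2 107.7]]
bed [[526.4 409.8]
 [531.4 314.5]
 [369.5 300.8]
 [356.3 396.2]] [445.9 355.3]
book [[599.874995424598, -343.7797164196682], [594.2721622228712, -414.11782590737084], [447.32194500803155, -400.91526194543155], [453.99649839877094, -332.97706114543314]] mid [ 523.9 -372.9] [ 70.6 147.5  68.3] [-94.6 174.9  84.4]
stamp [[702.4458048783642, 8.803510522163576], [687.9414131489019, -17.38315284512509], [646.3312192256992, 6.593309382716784], [658.5532725804585, 33.75632624990008]] mid [673.8   7.9] [29.9 48.  29.8] [-119.   150.    65.8]
roll [[676.8839500110324, -208.99509331154184]] mid [ 676.9 -209. ] [] []
used [[524.3095762270943, -269.29493737470375]] mid [ 524.3 -269.3] [] []
chalk [[584.4860978299316, -129.4280437505638], [458.1925977186449, -163.88360287441824]] mid [ 521.3 -146.7] [130.9] [-164.7]
red [[587.1301061788006, -41.09306528289052], [455.72806994600387, -52.41875921646689]] mid [521.4 -46.8] [131.9] [-175.1]
blk [[746.1978402450246, -107.57962724395941], [618.1496537813296, -86.77372000801338]] mid [682.2 -97.2] [129.7] [170.8]
```

```bash
cat > where.py <<'E'
from h import *
import sys
# usage: where.py x y z yaw : prints shift in tool units left
s=sense(); T=R.from_euler('xyz',s['tcp_rot'],degrees=True)
if len(sys.argv)>1:
    x,y,z,w=map(float,sys.argv[1:5])
    d=T.inv().apply(np.array([x,y,z])-s['tool_pos'])/20
    dw=-((w-s['tcp_rot'][2]+90)%180-90)   # about tool z (down)
    print('units',d.round(2),'turn units',round(np.radians(dw)/.08,2))
print('t',round(s['time'],2),'pos',s['tool_pos'].round(1),'rot',s['tcp_rot'].round(2),'gap',round(s['finger_gap'],1),'F',s['ft_force'].round(1),'q',s['joint_pos'].round(0))
E
python3 -m pendant '[[[-0.6,0.95,0,0],[-0.6,0.95,0,0],[-0.6,0.95,0,0],[-0.6,0.95,0,0],[-0.6,0.95,0,0],[-0.6,0.95,0,0],[-0.6,0.95,0,0],[-0.6,0.95,0,0],[-0.6,0.95,0,0],[-0.6,0.95,0,0]]]' 1
python3 where.py 450 250 240 92
```

```text
time: 0.98
tool_pos: [306.4, 409.9, 226.0]
tcp_rot: [-179.8, 0.4, 75.8]
ft_force: [-0.5, 0.8, -0.9]
finger_gap: 85.5
units [-5.99  8.92 -0.69] turn units -3.54
t 0.98 pos [306.4 409.9 226. ] rot [-179.8     0.43   75.78] gap 85.5 F [-0.5  0.8 -0.9] q [ 48.  -6.  99.  -0.  87. -28.]
```

```bash

python3 -m pendant '[[[-0.72,0.8,-0.07,-0.35],[-0.72,0.8,-0.07,-0.35],[-0.72,0.8,-0.07,-0.35],[-0.72,0.8,-0.07,-0.35],[-0.72,0.8,-0.07,-0.35],[-0.72,0.8,-0.07,-0.35],[-0.72,0.8,-0.07,-0.35],[-0.72,0.8,-0.07,-0.35],[-0.72,0.8,-0.07,-0.35],[-0.72,0.8,-0.07,-0.35]]]' 1
python3 where.py 525 -373 150 85.4
python3 - <<'E'
from h import *
s=sense(); im=snapshot('wrist'); cv2.imwrite('pics/wrist1.png',im[:,:,::-1])
import pickle; pickle.dump(s,open('s1.pkl','wb')); print(s['tool_pos'],s['tcp_rot'])
E
```

```text
time: 1.82
tool_pos: [452.0, 237.9, 237.6]
tcp_rot: [-179.4, 0.5, 92.5]
ft_force: [-0.3, -0.2, 0.4]
finger_gap: 85.2
units [-30.63   2.35   4.64] turn units 1.55
t 1.82 pos [452.  237.9 237.6] rot [-179.43    0.53   92.52] gap 85.2 F [-0.3 -0.2  0.4] q [ 22.  -6.  98.  -0.  89. -70.]
[452.00804629 237.91051229 237.6413567 ] [-179.42562759    0.52586507   92.51627034]
```

View pics/wrist1.png

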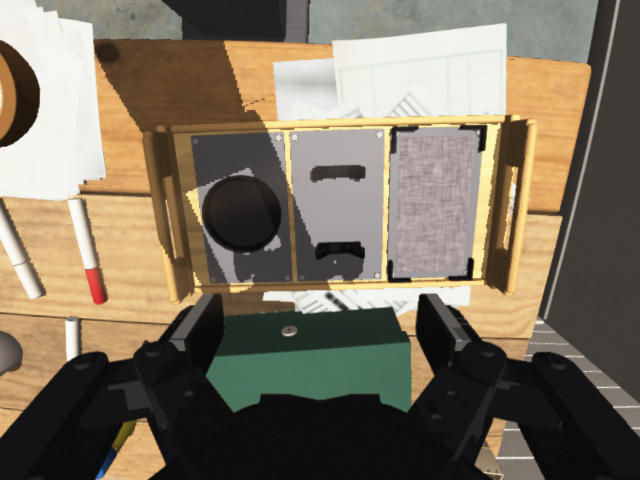

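```bash
python3 - <<'E'
from h import *
im=cv2.imread('pics/wrist1.png')[:,:,::-1]
crop(im,180,115,200,180,4,'w1a.png'); crop(im,370,115,130,180,4,'w1b.png')
E
```

```text
(no output)
```

View pics/w1a.png

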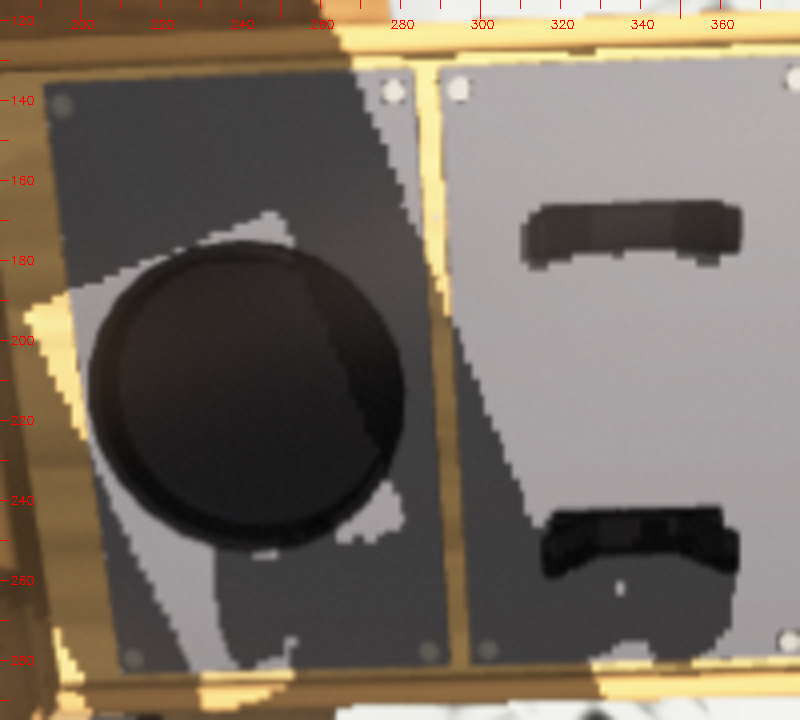

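View pics/w1b.png

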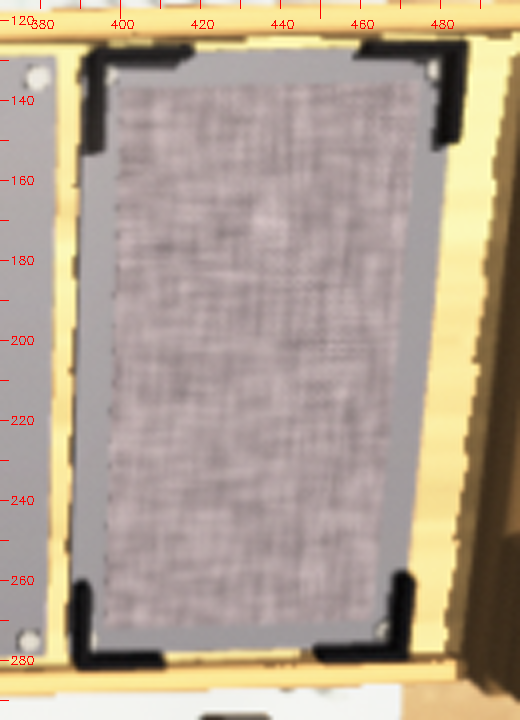

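```bash
python3 - <<'E'
from h import *
import pickle; s=pickle.load(open('s1.pkl','rb'))
np.set_printoptions(precision=1,suppress=True)
p=lambda uv,z:px2w('wrist',uv,z,s)[:,:2]
def show(n,q):
    # angle of x axis (from near to far): pts order nearR.. 
    v=(q[2]+q[3]-q[0]-q[1])/2; w=(q[1]+q[2]-q[0]-q[3])/2
    print(n,q.mean(0),'len',np.linalg.norm(v),np.degrees(np.arctan2(v[1],v[0])),'wid',np.linalg.norm(w),np.degrees(np.arctan2(-w[0],w[1])))
show('cup',p([(195,141.5),(278,138),(287,277.5),(213,279.5)],25))
show('pen',p([(294.5,137.5),(379,134.5),(377,275),(302,277.5)],25))
show('bed',p([(390.5,127.5),(486.5,125.5),(472.5,280.5),(388.5,281.5)],34))
print(p([(397,134),(478.5,132.5),(465.5,273)],25))
print('cup rim',p([(241.5,213.5)],39))
print('saddles z~50', p([(337,166),(338,243)],51))
E
```

```text
cup [460.9 152. ] len 156.45517867451645 4.474445910263854 wid 87.46467366536545 4.544645618049569
pen [452.8 256.4] len 156.56296232418663 4.55022806394141 wid 87.26659084212572 4.716387988322818
bed [444.2 359.1] len 168.360763539947 5.024880404663945 wid 97.01063100780097 3.816993883622451
[[369.8 312.3]
 [363.5 397.2]
 [520.  409.3]]
cup rim [[458.2 153.5]]
saddles z~50 [[403.4 251.1]
 [482.3 256.8]]
```

```bash

python3 -m pendant '[[[-1,0.08,0,0.15],[-1,0.08,0,0.15],[-1,0.08,0,0.15],[-1,0.08,0,0.15],[-1,0.08,0,0.15],[-1,0.08,0,0.15],[-1,0.08,0,0.15],[-1,0.08,0,0.15],[-1,0.08,0,0.15],[-1,0.08,0,0.15]]]' 1
python3 -m pendant '[[[-1,0,0,0],[-1,0,0,0],[-1,0,0,0],[-1,0,0,0],[-1,0,0,0],[-1,0,0,0],[-1,0,0,0],[-1,0,0,0],[-1,0,0,0],[-1,0,0,0]]]' 1
python3 where.py 525 -373 150 85.4
```

```text
time: 2.7
tool_pos: [467.1, 28.4, 236.7]
tcp_rot: [-179.3, 0.7, 85.4]
ft_force: [0.2, -0.2, -0.1]
finger_gap: 85.6
time: 3.53
tool_pos: [446.9, -179.1, 236.6]
tcp_rot: [-179.1, 0.6, 85.2]
ft_force: [0.2, -0.0, -0.1]
finger_gap: 85.3
units [-9.29  4.76  4.36] turn units -0.04
t 3.53 pos [ 446.9 -179.1  236.6] rot [-179.1     0.62   85.23] gap 85.3 F [ 0.2 -0.  -0.1] q [ -27.  -11.  102.   -1.   89. -112.]
```

```bash

python3 -m pendant '[[[-1,0.5,0.4,0],[-1,0.5,0.4,0],[-1,0.5,0.4,0],[-1,0.5,0.4,0],[-1,0.5,0.4,0],[-1,0.5,0.4,0],[-1,0.5,0.4,0],[-1,0.5,0.4,0],[-0.6,0.4,0.4,0],[-0.2,0.2,0.1,0]]]' 1
python3 where.py 525 -373 150 85.4
python3 - <<'E'
from h import *
s=sense(); im=snapshot('wrist'); cv2.imwrite('pics/wrist2.png',im[:,:,::-1])
import pickle; pickle.dump(s,open('s2.pkl','wb')); print(s['tool_pos'],s['tcp_rot'])
E
```

```text
time: 4.37
tool_pos: [522.9, -373.8, 157.7]
tcp_rot: [-179.0, 0.6, 84.9]
ft_force: [0.1, -0.2, -0.8]
finger_gap: 85.1
units [0.05 0.11 0.38] turn units -0.11
t 4.37 pos [ 522.9 -373.8  157.7] rot [-179.02    0.58   84.91] gap 85.1 F [ 0.1 -0.2 -0.8] q [ -40.   17.   82.   -1.   81. -124.]
[ 522.87471338 -373.7530658   157.66418279] [-179.02018277    0.57683367   84.91329457]
```

View pics/wrist2.png

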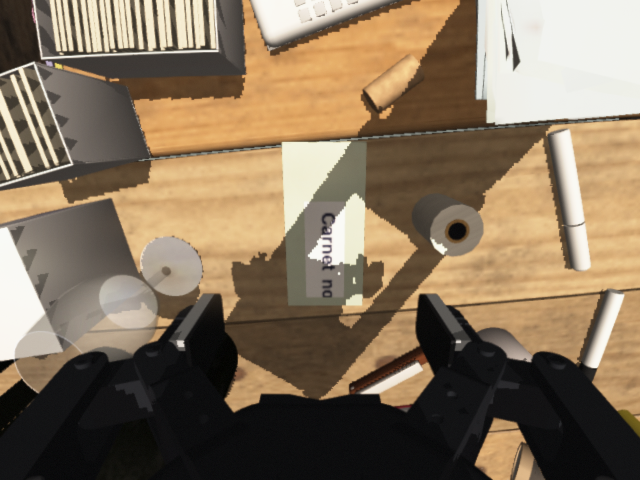

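```bash
python3 - <<'E'
from h import *
import pickle; s=pickle.load(open('s2.pkl','rb'))
np.set_printoptions(precision=1,suppress=True)
im=cv2.imread('pics/wrist2.png')[:,:,::-1]
crop(im,250,125,150,195,4,'w2a.png')
p=lambda uv,z:px2w('wrist',uv,z,s)[:,:2]
def show(n,q):
    v=(q[2]+q[3]-q[0]-q[1])/2; w=(q[1]+q[2]-q[0]-q[3])/2
    print(n,q,q.mean(0),'len',np.linalg.norm(v),np.degrees(np.arctan2(v[1],v[0])),'wid',np.linalg.norm(w),np.degrees(np.arctan2(-w[0],w[1])))
show('book',p([(282,141),(367,142),(362,305),(289,304)],19))
E
```

```text
book [[ 447.4 -399.7]
 [ 454.3 -330. ]
 [ 602.1 -342. ]
 [ 595.3 -410.7]] [ 524.8 -370.6] len 148.3575907899411 -4.432671952101607 wid 69.54099769658401 -5.648261616196148
```

View pics/w2a.png

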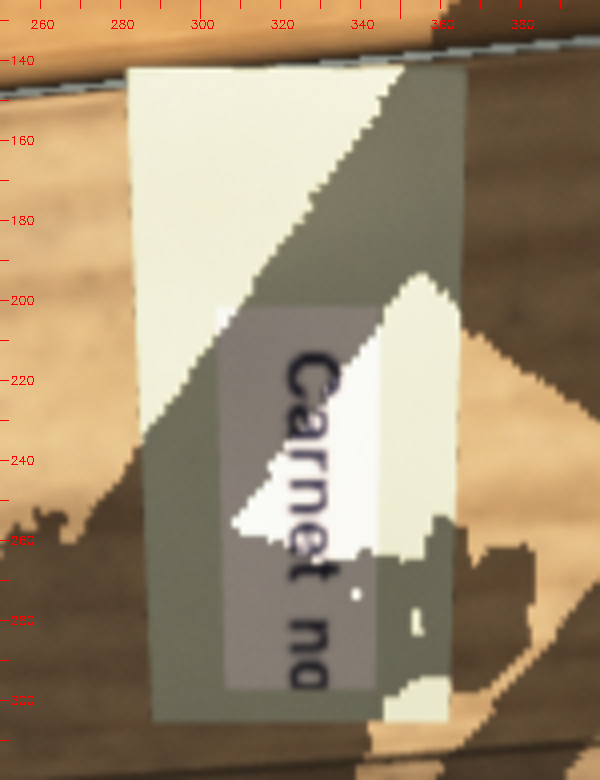

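```bash

python3 -m pendant '[[[0.1,0.05,0.9,0],[0.05,0,0.95,0],[0,0,0.95,0],[0,0,0.95,0],[0,0,0.95,0],[0,0,0.9,0],[0,0,0.8,0],[0,0,0.5,0],[0,0,0.2,0],[0,0,0,0]]]' 1
python3 where.py 524.5 -371.3 -3 85.2
```

```text
time: 5.25
tool_pos: [524.1, -365.3, 16.0]
tcp_rot: [-179.2, 0.6, 85.1]
ft_force: [-0.0, -0.1, 0.1]
finger_gap: 85.4
units [-0.29  0.06  0.95] turn units -0.03
t 5.25 pos [ 524.1 -365.3   16. ] rot [-179.22    0.59   85.07] gap 85.4 F [-0.  -0.1  0.1] q [ -39.   25.   88.   -1.   67. -124.]
```

```bash

python3 -m pendant '[[[-0.3,0.05,0,0],[0,0,0,0],[0,0,0.2,0],[0,0,0.2,0],[0,0,0.2,0],[0,0,0.15,0],[0,0,0.1,0],[0,0,0.05,0],[0,0,0,0],[0,0,0,0]]]' 1
python3 where.py 524.5 -371.3 -3 85.2
python3 - <<'E'
from h import *
s=sense(); im=snapshot('wrist'); crop(im,180,120,280,220,3,'wrist3.png'); im=snapshot('side'); crop(im,200,320,200,120,4,'side3.png')
E
```

```text
time: 6.08
tool_pos: [527.3, -374.2, 1.9]
tcp_rot: [-179.6, 0.8, 85.1]
ft_force: [0.1, -0.7, 0.7]
finger_gap: 85.3
units [ 0.14 -0.15  0.24] turn units -0.03
t 6.08 pos [ 527.3 -374.2    1.9] rot [-179.58    0.83   85.06] gap 85.3 F [ 0.1 -0.7  0.7] q [ -39.   26.   88.   -1.   66. -124.]
```

View pics/wrist3.png

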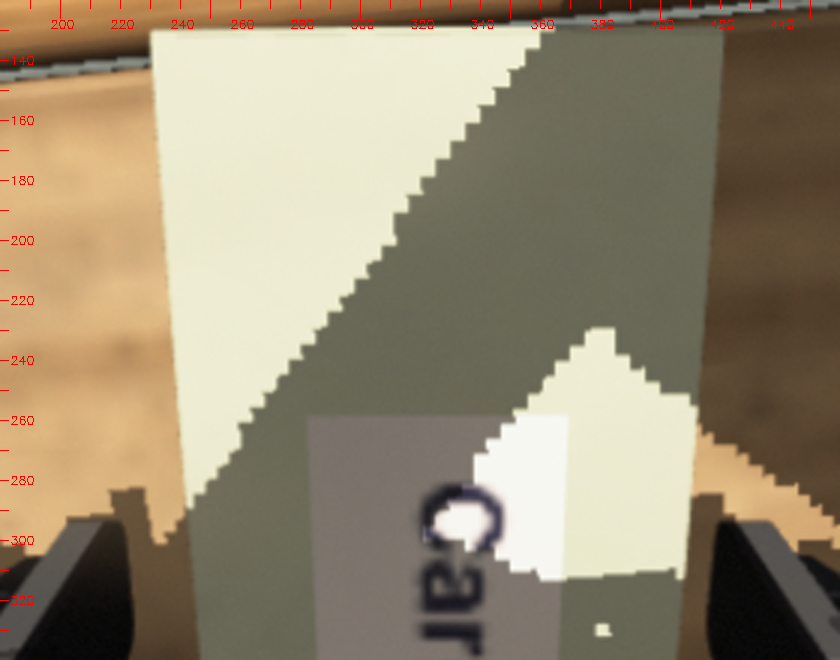

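View pics/side3.png

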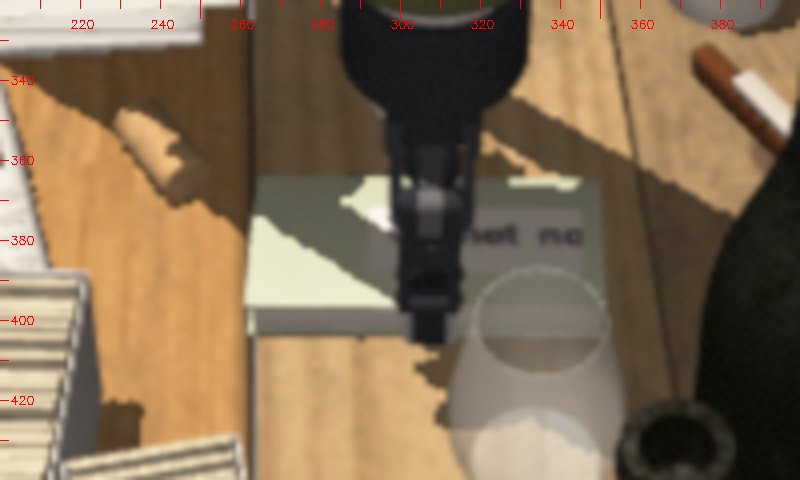

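```bash

python3 -m pendant '[[[0.15,-0.1,0.1,0],[0,0,0.15,0],[0,0,0.05,0],[0,0,0,0],[0,0,0,0],[0,0,0,0],[0,0,0,0],[0,0,0,0],[0,0,0,0],[0,0,0,0]]]' 1
python3 where.py 524.5 -371.3 -3 85.2
python3 -m pendant '[[[0,0,0,0],[0,0,0,0],[0,0,0,0],[0,0,0,0],[0,0,0,0],[0,0,0,0],[0,0,0,0],[0,0,0,0],[0,0,0,0],[0,0,0,0]]]' -1 60
python3 where.py 524.5 -371.3 -3 85.2
```

```text
time: 7.02
tool_pos: [525.7, -370.9, -4.2]
tcp_rot: [-179.6, 0.9, 85.1]
ft_force: [-0.7, 0.1, 0.0]
finger_gap: 84.9
units [-0.03 -0.06 -0.06] turn units -0.03
t 7.02 pos [ 525.7 -370.9   -4.2] rot [-179.62    0.86   85.08] gap 84.9 F [-0.7  0.1  0. ] q [ -39.   26.   88.   -1.   65. -124.]
time: 7.85
tool_pos: [526.0, -371.2, -3.0]
tcp_rot: [-179.7, 0.9, 85.1]
ft_force: [0.1, 0.5, 1.3]
finger_gap: 67.2
units [-0.01 -0.08 -0.  ] turn units -0.03
t 7.85 pos [ 526.  -371.2   -3. ] rot [-179.65    0.88   85.08] gap 67.2 F [0.1 0.5 1.3] q [ -39.   26.   88.   -1.   65. -124.]
```

```bash

python3 -m pendant '[[[0,0,-0.3,0],[0,0,-0.7,0],[0,0,-0.9,0],[0,0,-1,0],[0,0,-1,0],[0,0,-1,0],[0,0,-1,0],[0,0,-0.8,0],[0,0,-0.6,0],[0,0,-0.3,0]]]' -1
python3 where.py 444.1 359.8 170 94.5
python3 - <<'E'
from h import *
s=sense(); im=snapshot('wrist'); cv2.imwrite('pics/wrist4.png',im[:,:,::-1])
E
```

```text
time: 8.68
tool_pos: [523.9, -366.0, 157.8]
tcp_rot: [-179.2, 0.6, 85.1]
ft_force: [0.5, -0.2, -2.6]
finger_gap: 67.0
units [35.8  -7.1  -0.88] turn units -2.05
t 8.68 pos [ 523.9 -366.   157.8] rot [-179.22    0.57   85.08] gap 67.0 F [ 0.5 -0.2 -2.6] q [ -39.   16.   83.   -1.   81. -124.]
```

View pics/wrist4.png

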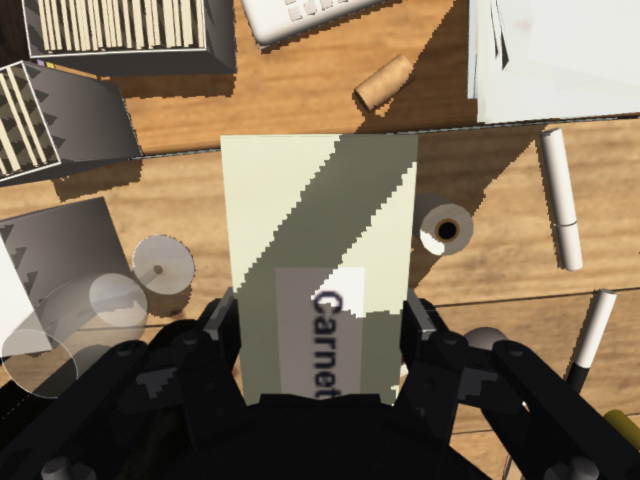

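```bash

python3 -m pendant '[[[0.4,-0.1,-0.1,0],[0.8,-0.2,-0.1,0],[1,-0.2,-0.1,0],[1,-0.2,-0.1,0],[1,-0.2,-0.1,0],[1,-0.2,-0.1,0],[1,-0.2,-0.1,0],[1,-0.2,-0.1,0],[1,-0.2,-0.1,0],[1,-0.2,-0.1,0]]]' -1
python3 -m pendant '[[[1,-0.2,0,0],[1,-0.2,0,0],[1,-0.2,0,0],[1,-0.2,0,0],[1,-0.2,0,0],[1,-0.2,0,0],[1,-0.2,0,0],[1,-0.2,0,0],[1,-0.2,0,0],[1,-0.2,0,0]]]' -1
python3 where.py 444.1 359.8 170 94.5
```

```text
time: 9.57
tool_pos: [493.8, -168.0, 166.4]
tcp_rot: [-178.3, 0.2, 84.8]
ft_force: [-0.1, 0.3, -3.8]
finger_gap: 67.1
time: 10.4
tool_pos: [457.9, 51.0, 154.4]
tcp_rot: [-177.0, -0.0, 84.8]
ft_force: [0.4, -0.4, -2.2]
finger_gap: 66.9
units [15.31 -2.12 -0.66] turn units -2.11
t 10.4 pos [457.9  51.  154.4] rot [-1.7704e+02 -4.0000e-02  8.4820e+01] gap 66.9 F [ 0.4 -0.4 -2.2] q [ -0.  -9. 109.   0.  82. -85.]
```

```bash

python3 -m pendant '[[[1,-0.1,-0.2,-0.2],[1,-0.1,-0.2,-0.2],[1,-0.1,-0.2,-0.2],[1,-0.1,-0.2,-0.2],[1,-0.1,-0.1,-0.2],[1,0,-0.1,-0.2],[1,0,-0.1,-0.2],[0.8,0,-0.1,-0.2],[0.6,0,0,-0.2],[0.4,0,0,-0.2]]]' -1
python3 where.py 444.1 359.8 170 94.5
```

```text
time: 11.23
tool_pos: [437.7, 239.6, 166.9]
tcp_rot: [-175.7, -0.5, 94.6]
ft_force: [-0.3, -0.2, -2.9]
finger_gap: 66.8
units [ 5.97  0.79 -0.17] turn units 0.02
t 11.23 pos [437.7 239.6 166.9] rot [-175.73   -0.45   94.6 ] gap 66.8 F [-0.3 -0.2 -2.9] q [ 22.  -2. 102.   2.  84. -73.]
```

```bash

python3 -m pendant '[[[0.7,0.1,0,0],[0.7,0.1,0,0],[0.7,0.1,0,0],[0.7,0.1,0,0],[0.7,0.1,0,0],[0.7,0.1,0,0],[0.6,0.1,0,0],[0.5,0.1,0,0],[0.3,0,0,0],[0,0,0,0]]]' -1
python3 where.py 445 359.8 150 94.5
```

```text
time: 12.07
tool_pos: [440.7, 362.9, 161.1]
tcp_rot: [-175.3, -0.3, 94.8]
ft_force: [0.6, -0.4, -2.5]
finger_gap: 67.0
units [-0.18  0.25  0.54] turn units 0.06
t 12.07 pos [440.7 362.9 161.1] rot [-175.29   -0.28   94.78] gap 67.0 F [ 0.6 -0.4 -2.5] q [ 33.   9.  91.   2.  84. -62.]
```

```bash

python3 -m pendant '[[[-0.15,0.1,0.4,0.06],[0,0.1,0.6,0],[0,0.05,0.7,0],[0,0,0.8,0],[0,0,0.8,0],[0,0,0.7,0],[0,0,0.4,0],[0,0,0.2,0],[0,0,0.1,0],[0,0,0,0]]]' -1
python3 where.py 445.5 359.8 24 94.5
```

```text
time: 12.9
tool_pos: [438.2, 353.2, 56.0]
tcp_rot: [-175.1, -0.0, 94.2]
ft_force: [-0.6, 1.0, -3.1]
finger_gap: 66.9
units [0.3  0.52 1.56] turn units -0.07
t 12.9 pos [438.2 353.2  56. ] rot [-1.7513e+02 -1.0000e-02  9.4170e+01] gap 66.9 F [-0.6  1.  -3.1] q [ 32.  14.  97.   2.  73. -63.]
```

```bash

python3 -m pendant '[[[0.3,0.5,0,-0.07],[0,0,0.1,0],[0,0,0.2,0],[0,0,0.2,0],[0,0,0.2,0],[0,0,0.1,0],[0,0,0.1,0],[0,0,0,0],[0,0,0,0],[0,0,0,0]]]' -1
python3 where.py 445.5 359.8 24 94.5
python3 - <<'E'
from h import *
im=snapshot('wrist'); cv2.imwrite('pics/wrist5.png',im[:,:,::-1]); im=snapshot('side'); crop(im,200,120,150,120,5,'side5.png')
E
```

```text
time: 13.73
tool_pos: [447.1, 360.0, 38.4]
tcp_rot: [-175.3, -0.1, 94.5]
ft_force: [1.3, -0.5, -2.5]
finger_gap: 67.2
units [-0.   -0.02  0.72] turn units -0.01
t 13.73 pos [447.1 360.   38.4] rot [-1.7532e+02 -1.3000e-01  9.4450e+01] gap 67.2 F [ 1.3 -0.5 -2.5] q [ 32.  17.  95.   2.  72. -63.]
```

View pics/wrist5.png

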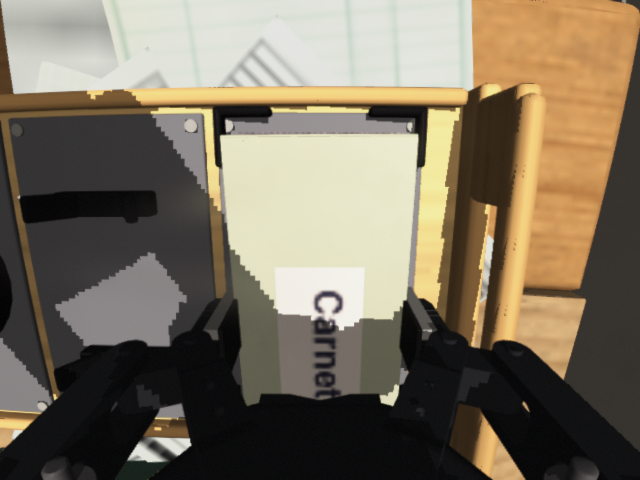

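View pics/side5.png

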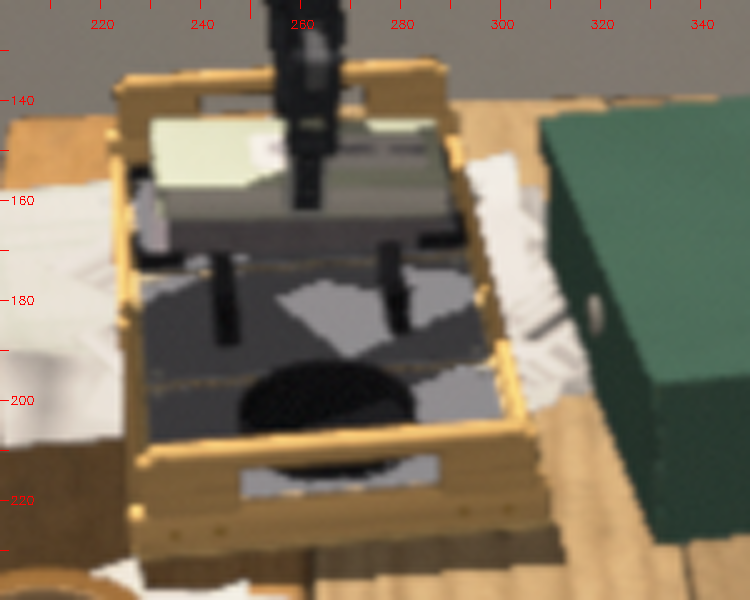

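```bash
python3 - <<'E'
from h import *
s=sense()
np.set_printoptions(precision=1,suppress=True)
print(px2w('wrist',[(221,134),(419,134)],66,s))
print(px2w('wrist',[(223,137),(417,137)],48,s))
print('brackets',px2w('wrist',[(215,107),(427,107)],34,s))
E
```

```text
[[376.6 319.4  66. ]
 [371.1 389.2  66. ]]
[[376.6 315.   48. ]
 [370.4 393.7  48. ]]
brackets [[363.2 307.1  34. ]
 [355.8 400.4  34. ]]
```

```bash

python3 -m pendant '[[[0,-0.1,0.1,0],[0,0,0.1,0],[0,0,0.1,0],[0,0,0.1,0],[0,0,0.05,0],[0,0,0.05,0],[0,0,0.0,0],[0,0,0,0],[0,0,0,0],[0,0,0,0]]]' -1 25
python3 where.py 443.5 359.8 24 94.5
```

```text
time: 14.67
tool_pos: [444.4, 360.0, 27.9]
tcp_rot: [-175.4, -0.2, 94.5]
ft_force: [0.0, -0.0, -2.6]
finger_gap: 66.9
units [-0.01 -0.03  0.2 ] turn units -0.01
t 14.67 pos [444.4 360.   27.9] rot [-1.7536e+02 -1.5000e-01  9.4460e+01] gap 66.9 F [ 0.  -0.  -2.6] q [ 32.  18.  96.   2.  70. -63.]
```

Lower a few more mm, watching force, then open slightly.

```bash

python3 -m pendant '[[[0,0,0.05,0],[0,0,0.05,0],[0,0,0.05,0],[0,0,0.05,0],[0,0,0,0],[0,0,0,0],[0,0,0,0],[0,0,0,0],[0,0,0,0],[0,0,0,0]]]' -1 25
python3 where.py 443.5 359.8 24 94.5
python3 - <<'E'
from h import *
im=snapshot('side'); crop(im,200,120,150,120,5,'side6.png')
E
```

```text
time: 15.5
tool_pos: [444.6, 360.4, 24.9]
tcp_rot: [-175.4, -0.2, 94.4]
ft_force: [-1.4, -1.3, -0.7]
finger_gap: 67.1
units [-0.03 -0.05  0.05] turn units -0.01
t 15.5 pos [444.6 360.4  24.9] rot [-175.42   -0.18   94.45] gap 67.1 F [-1.4 -1.3 -0.7] q [ 32.  18.  96.   2.  70. -63.]
```

View pics/side6.png

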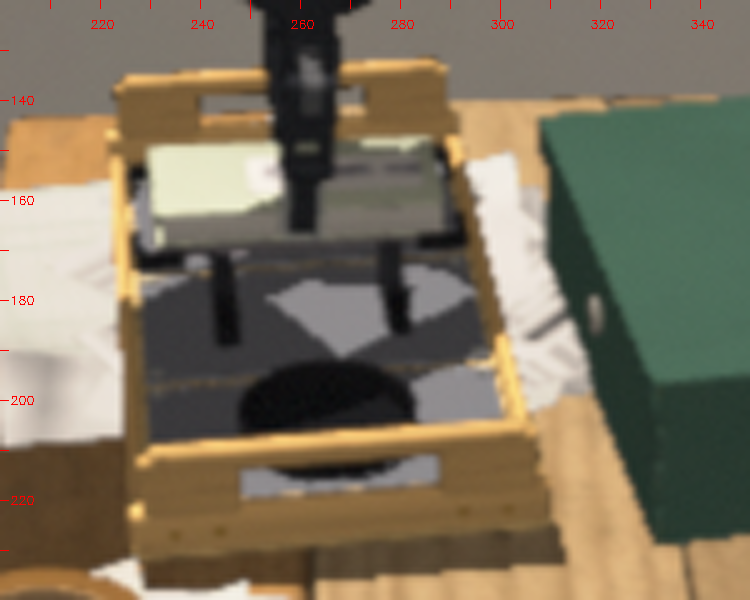

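```bash

python3 -m pendant '[[[0,0,0,0],[0,0,0,0],[0,0,0,0],[0,0,0,0],[0,0,0,0],[0,0,-0.3,0],[0,0,-0.8,0],[0,0,-1,0],[0,0,-1,0],[0,0,-1,0]]]' 0.95
python3 where.py 673.8 7.9 160 61
python3 - <<'E'
from h import *
im=snapshot('side'); crop(im,200,120,150,120,5,'side7.png')
im=snapshot('wrist'); cv2.imwrite('pics/wrist7.png',im[:,:,::-1])
E
```

```text
time: 16.38
tool_pos: [448.4, 358.8, 105.6]
tcp_rot: [-175.0, 0.0, 94.5]
ft_force: [0.6, 0.1, -0.2]
finger_gap: 83.5
units [-18.37   9.6   -3.56] turn units 7.3
t 16.38 pos [448.4 358.8 105.6] rot [-1.7499e+02  4.0000e-02  9.4460e+01] gap 83.5 F [ 0.6  0.1 -0.2] q [ 32.  13.  93.   2.  79. -63.]
```

View pics/side7.png

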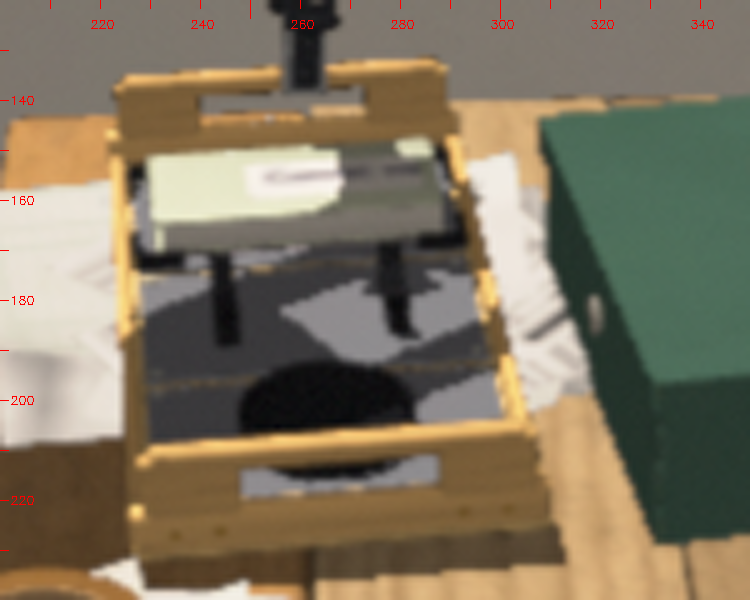

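View pics/wrist7.png

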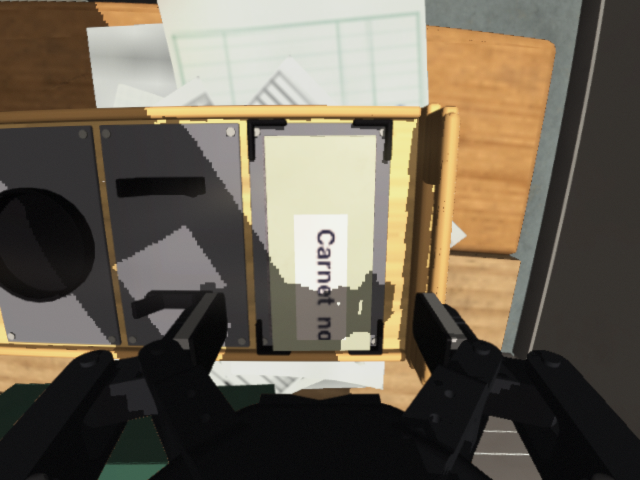

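```bash

python3 -m pendant '[[[0,0,-1,0],[-0.4,0,-1,0],[-0.8,0,-0.8,0],[-1,0,-0.6,0],[-1,0,-0.5,0],[-1,0,-0.3,0],[-1,0,-0.2,0],[-1,0.1,-0.1,0],[-1,0.2,0,0],[-1,0.3,0,0]]]' 0.2
python3 where.py 673.8 7.9 190 61
```

```text
time: 17.32
tool_pos: [481.7, 195.1, 199.3]
tcp_rot: [-175.4, -0.2, 94.8]
ft_force: [-0.1, 0.6, -0.6]
finger_gap: 50.8
units [-10.14   8.79  -0.28] turn units 7.38
t 17.32 pos [481.7 195.1 199.3] rot [-175.36   -0.2    94.84] gap 50.8 F [-0.1  0.6 -0.6] q [ 16.   0.  96.   1.  88. -79.]
```

```bash

python3 -m pendant '[[[-0.6,0.6,0,0.4],[-0.6,0.7,0,0.4],[-0.6,0.7,0,0.4],[-0.6,0.7,0,0.4],[-0.6,0.8,0,0.4],[-0.6,0.8,0,0.4],[-0.5,0.8,0,0.4],[-0.5,0.8,0,0.4],[-0.5,0.8,0,0.4],[-0.5,0.8,0,0.4]]]' 0.2
python3 where.py 673.8 7.9 190 61
```

```text
time: 18.15
tool_pos: [626.6, 64.4, 182.0]
tcp_rot: [-175.3, 1.4, 75.7]
ft_force: [0.4, 0.7, -0.0]
finger_gap: 51.0
units [-2.16  2.95 -0.59] turn units 3.21
t 18.15 pos [626.6  64.4 182. ] rot [-175.27    1.42   75.72] gap 51.0 F [ 0.4  0.7 -0. ] q [  1.  18.  78.  -0.  89. -74.]
```

```bash

python3 -m pendant '[[[-0.4,0.4,0,0.4],[-0.4,0.4,0,0.4],[-0.3,0.4,0,0.4],[-0.3,0.4,0,0.4],[-0.2,0.4,0,0.4],[-0.2,0.3,0,0.4],[-0.1,0.2,0,0.4],[0,0.1,0,0.4],[0,0,0,0],[0,0,0,0]]]' 0.2
python3 where.py 673.8 7.9 190 61
python3 - <<'E'
from h import *
s=sense(); im=snapshot('wrist'); cv2.imwrite('pics/wrist8.png',im[:,:,::-1])
import pickle; pickle.dump(s,open('s8.pkl','wb'))
E
```

```text
time: 18.98
tool_pos: [665.6, 3.7, 176.0]
tcp_rot: [-175.7, 2.8, 59.5]
ft_force: [0.7, 0.0, -0.6]
finger_gap: 51.5
units [ 0.35  0.19 -0.74] turn units -0.34
t 18.98 pos [665.6   3.7 176. ] rot [-175.68    2.79   59.46] gap 51.5 F [ 0.7  0.  -0.6] q [ -4.  24.  71.  -1.  90. -63.]
```

View pics/wrist8.png

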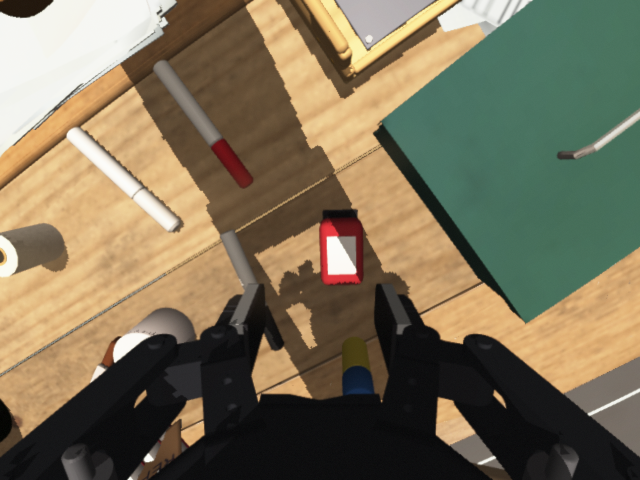

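```bash
python3 - <<'E'
from h import *
im=cv2.imread('pics/wrist8.png')[:,:,::-1]
crop(im,290,195,100,100,6,'w8a.png')
E
```

```text
(no output)
```

View pics/w8a.png

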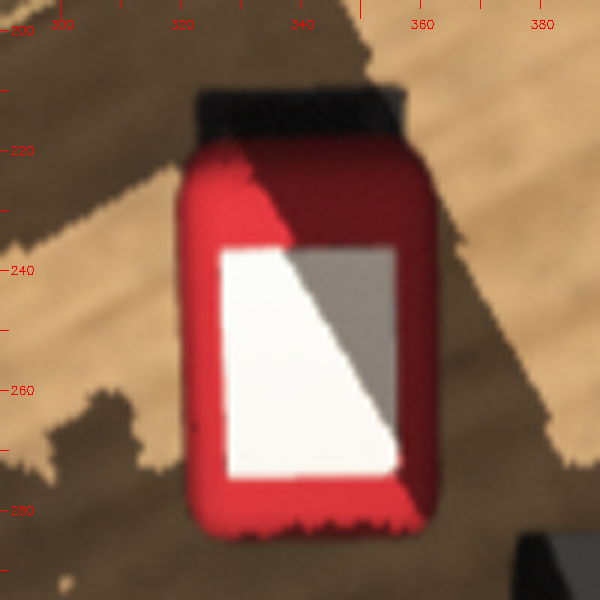

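```bash
python3 - <<'E'
from h import *
import pickle; s=pickle.load(open('s8.pkl','rb'))
np.set_printoptions(precision=1,suppress=True)
p=lambda uv,z:px2w('wrist',uv,z,s)[:,:2]
print(p([(341.7,253)],77))
q=p([(327,236.5),(356,236.5),(356.5,273.5),(328,274.5)],77)
print(q,q.mean(0))
d=np.diff(q,axis=0);print(np.degrees(np.arctan2(d[:,1],d[:,0])))
q=p([(320,240),(321,270),(362.5,240),(363,270)],77);d=q[[1,3]]-q[[0,2]];print(q,np.degrees(np.arctan2(d[:,1],d[:,0])))
E
```

```text
[[675.8  11.5]]
[[658.9   8.2]
 [669.8  27.4]
 [695.9  13.3]
 [685.6  -6.4]] [677.6  10.6]
[  60.1  -28.3 -117.4]
[[658.6   2.2]
 [679.7  -9.3]
 [674.7  30.3]
 [695.9  19.1]] [-28.6 -27.9]
```

```bash
python3 where.py 673.5 9.5 80 61.3
python3 -m pendant '[[[0.4,0.2,0,-0.3],[0.15,0.2,0.2,-0.15],[0,0.1,0.4,0],[0,0,0.6,0],[0,0,0.7,0],[0,0,0.7,0],[0,0,0.7,0],[0,0,0.5,0],[0,0,0.3,0],[0,0,0.1,0]]]' 0.2
python3 where.py 673.5 9.5 44.5 61.3
```

```text
units [0.68 0.55 4.74] turn units -0.4
t 19.03 pos [665.6   3.7 176. ] rot [-175.68    2.79   59.47] gap 51.5 F [ 0.4 -0.8  0.6] q [ -4.  24.  71.  -1.  90. -63.]
time: 19.87
tool_pos: [669.6, 8.7, 81.5]
tcp_rot: [-175.4, 2.7, 61.7]
ft_force: [-0.2, -1.0, -0.0]
finger_gap: 51.0
units [0.21 0.3  1.82] turn units 0.09
t 19.87 pos [669.6   8.7  81.5] rot [-175.43    2.71   61.71] gap 51.0 F [-0.2 -1.  -0. ] q [ -3.  29.  75.  -1.  81. -65.]
```

```bash

python3 -m pendant '[[[0.2,0.3,0,0],[0,0,0.2,0.1],[0,0,0.4,0],[0,0,0.4,0],[0,0,0.3,0],[0,0,0.2,0],[0,0,0.1,0],[0,0,0,0],[0,0,0,0],[0,0,0,0]]]' 0.2
python3 where.py 673.5 9.5 44.5 61.3
python3 - <<'E'
from h import *
im=snapshot('wrist'); crop(im,200,150,260,200,3,'wrist9.png')
im=snapshot('side'); crop(im,300,170,130,120,5,'side9.png')
E
```

```text
time: 20.7
tool_pos: [675.2, 9.2, 46.6]
tcp_rot: [-175.6, 2.7, 61.2]
ft_force: [0.1, -0.7, 0.0]
finger_gap: 51.2
units [-0.02 -0.07  0.11] turn units -0.02
t 20.7 pos [675.2   9.2  46.6] rot [-175.56    2.7    61.19] gap 51.2 F [ 0.1 -0.7  0. ] q [ -3.  32.  75.  -1.  78. -64.]
```

View pics/wrist9.png

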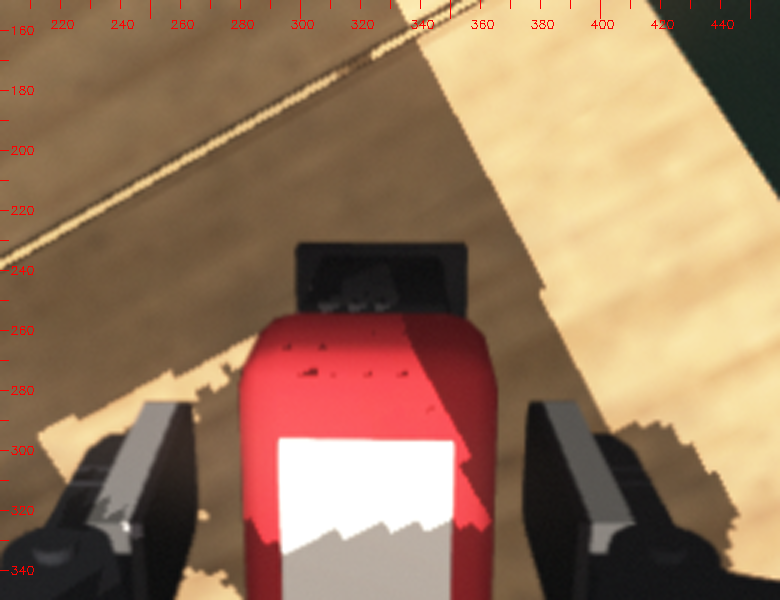

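View pics/side9.png

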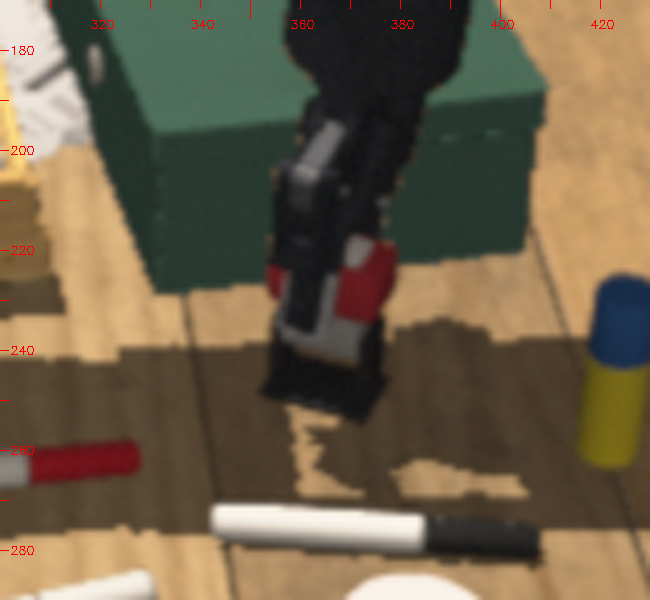

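```bash

python3 -m pendant '[[[0,0,0.05,0],[0,0,0,0],[0,0,0,0],[0,0,0,0],[0,0,0,0],[0,0,0,0],[0,0,0,0],[0,0,0,0],[0,0,-0.1,0],[0,0,-0.2,0]]]' -1 40
python3 -m pendant '[[[0,0,-0.4,0],[0,0,-0.8,0],[0,0,-1,0],[0,0,-1,0],[0,0,-1,0],[0,0,-1,0],[0,0,-1,0],[0,0,-0.8,0],[0,0,-0.5,0],[0,0,-0.2,0]]]' -1 40
python3 where.py 444.5 359.8 220 94.5
python3 - <<'E'
from h import *
im=snapshot('wrist'); cv2.imwrite('pics/wrist10.png',im[:,:,::-1])
E
```

```text
time: 21.63
tool_pos: [675.4, 9.3, 51.6]
tcp_rot: [-175.5, 2.7, 61.2]
ft_force: [-0.5, 0.5, -0.4]
finger_gap: 33.1
time: 22.47
tool_pos: [689.4, 9.9, 217.6]
tcp_rot: [-175.5, 2.7, 61.2]
ft_force: [-0.5, 0.5, -1.5]
finger_gap: 33.1
units [  9.41 -19.15   0.92] turn units -7.27
t 22.47 pos [689.4   9.9 217.6] rot [-175.54    2.71   61.19] gap 33.1 F [-0.5  0.5 -1.5] q [ -3.  27.  63.  -1.  95. -64.]
```

View pics/wrist10.png

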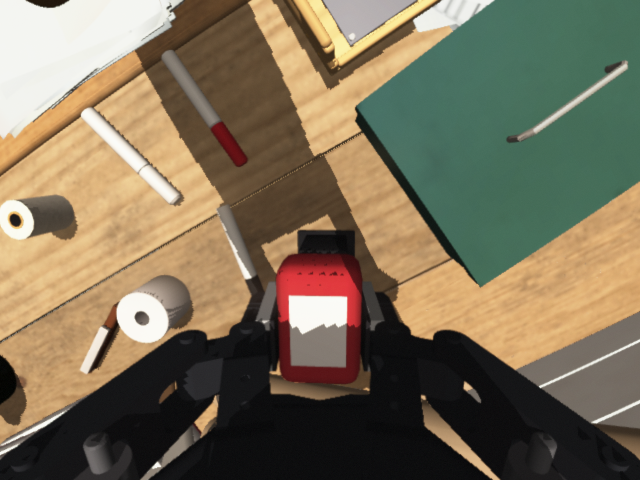

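```bash

python3 -m pendant '[[[0.3,-0.5,0,-0.2],[0.6,-0.8,0,-0.4],[0.6,-0.9,0,-0.4],[0.6,-0.9,0,-0.4],[0.7,-0.9,0,-0.4],[0.7,-0.9,0,-0.4],[0.7,-0.9,0,-0.4],[0.7,-0.9,0,-0.4],[0.7,-0.8,0,-0.4],[0.7,-0.8,0,-0.4]]]' -1 40
python3 where.py 444.5 359.8 200 94.5
```

```text
time: 23.35
tool_pos: [565.1, 193.9, 212.7]
tcp_rot: [-173.8, 1.5, 79.5]
ft_force: [0.7, 0.7, -0.2]
finger_gap: 33.0
units [ 7.07 -7.35  1.26] turn units -3.27
t 23.35 pos [565.1 193.9 212.7] rot [-173.77    1.49   79.49] gap 33.0 F [ 0.7  0.7 -0.2] q [ 13.  14.  81.   1.  92. -66.]
```

```bash

python3 -m pendant '[[[0.8,-0.8,0,-0.4],[0.8,-0.8,0,-0.4],[0.8,-0.7,0,-0.4],[0.8,-0.7,0,-0.4],[0.8,-0.7,0,-0.4],[0.8,-0.6,0,-0.4],[0.8,-0.6,0,-0.4],[0.7,-0.4,0,-0.3],[0.5,-0.2,0,-0.2],[0.2,0,0,0]]]' -1 40
python3 where.py 444.5 359.8 150 94.5
```

```text
time: 24.18
tool_pos: [439.1, 351.9, 208.0]
tcp_rot: [-172.1, -0.0, 96.3]
ft_force: [-0.0, -0.9, -0.8]
finger_gap: 33.1
units [0.36 0.71 2.83] turn units 0.39
t 24.18 pos [439.1 351.9 208. ] rot [-1.7209e+02 -4.0000e-02  9.6310e+01] gap 33.1 F [-0.  -0.9 -0.8] q [ 31.   9.  86.   3.  92. -65.]
```

```bash

python3 -m pendant '[[[0.35,0.4,0,0.2],[0,0.3,0.3,0.2],[0,0,0.6,0],[0,0,0.8,0],[0,0,0.8,0],[0,0,0.8,0],[0,0,0.8,0],[0,0,0.5,0],[0,0,0.2,0],[0,0,0,0]]]' -1 40
python3 where.py 444.5 359.8 90 94.5
python3 - <<'E'
from h import *
im=snapshot('wrist'); cv2.imwrite('pics/wrist11.png',im[:,:,::-1])
im=snapshot('side'); crop(im,200,60,150,120,5,'side11.png')
E
```

```text
time: 25.02
tool_pos: [435.9, 352.3, 95.1]
tcp_rot: [-171.6, 0.7, 94.2]
ft_force: [-0.8, -0.4, -0.4]
finger_gap: 33.1
units [0.35 0.49 0.18] turn units -0.08
t 25.02 pos [435.9 352.3  95.1] rot [-171.56    0.65   94.15] gap 33.1 F [-0.8 -0.4 -0.4] q [ 32.  15.  92.   3.  81. -63.]
```

View pics/wrist11.png

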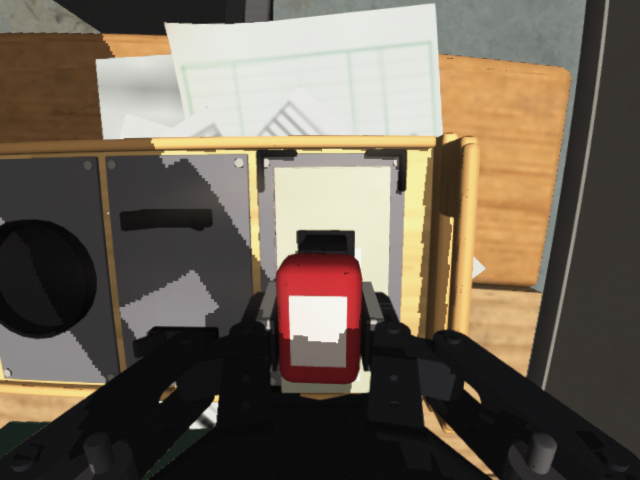

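View pics/side11.png

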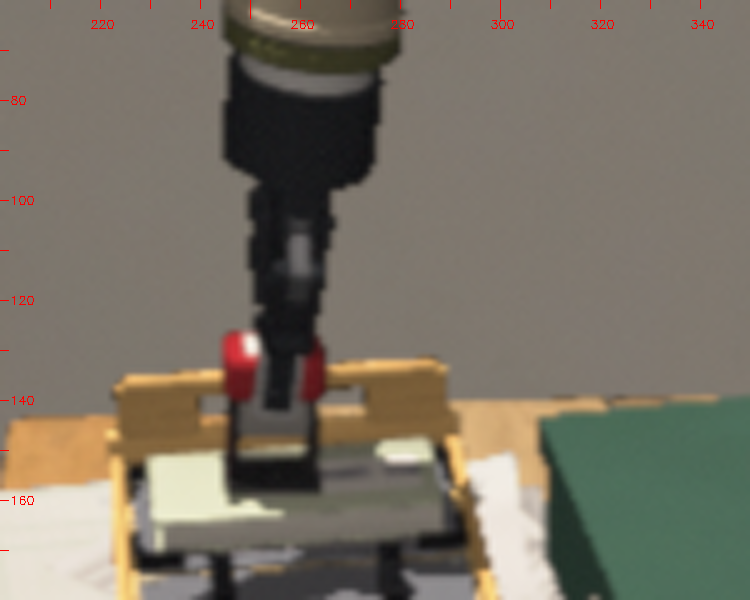

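```bash

python3 -m pendant '[[[0.2,0.3,0,-0.08],[0.15,0.2,0,0],[0,0,0.05,0],[0,0,0.05,0],[0,0,0.05,0],[0,0,0,0],[0,0,0,0],[0,0,0,0],[0,0,0,0],[0,0,0,0]]]' -1 40
python3 where.py 444.5 359.8 90 94.5
python3 - <<'E'
from h import *
im=snapshot('wrist'); crop(im,240,140,180,150,4,'wrist12.png')
im=snapshot('side'); crop(im,215,110,100,80,7,'side12.png')
E
```

```text
time: 25.95
tool_pos: [450.4, 363.7, 97.2]
tcp_rot: [-172.1, 0.3, 94.6]
ft_force: [0.0, 0.5, -1.5]
finger_gap: 33.1
units [-0.17 -0.26  0.4 ] turn units 0.01
t 25.95 pos [450.4 363.7  97.2] rot [-172.15    0.29   94.56] gap 33.1 F [ 0.   0.5 -1.5] q [ 32.  17.  90.   3.  81. -64.]
```

View pics/wrist12.png

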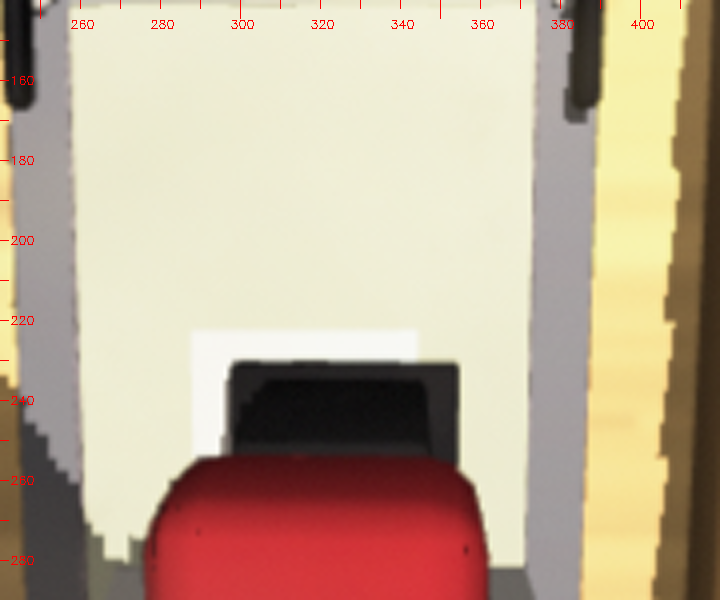

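View pics/side12.png

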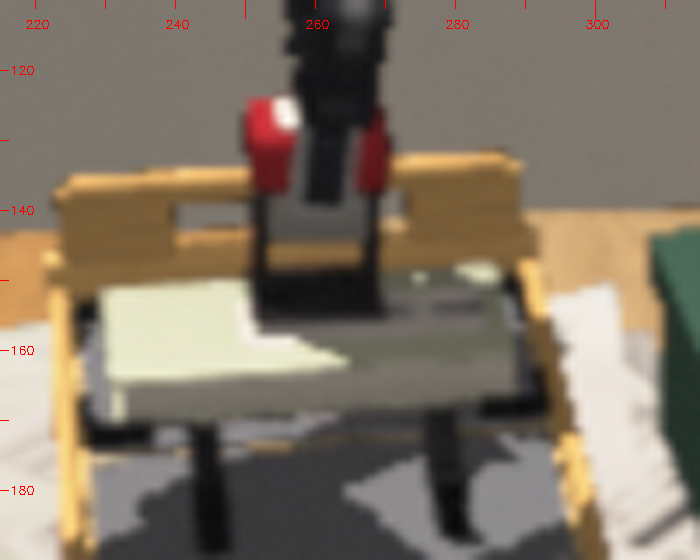

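```bash

python3 -m pendant '[[[-0.2,-0.15,0,0],[0,0,0.1,0],[0,0,0.1,0],[0,0,0.1,0],[0,0,0,0],[0,0,0,0],[0,0,0,0],[0,0,0,0],[0,0,0,0],[0,0,0,0]]]' -1 25
python3 where.py 444.5 359.8 90 94.5
python3 - <<'E'
from h import *
im=snapshot('wrist'); crop(im,240,140,180,150,4,'wrist13.png')
E
```

```text
time: 26.88
tool_pos: [447.0, 359.4, 92.9]
tcp_rot: [-172.2, 0.2, 94.6]
ft_force: [-0.5, -0.5, 1.2]
finger_gap: 33.0
units [ 0.03 -0.1   0.16] turn units 0.01
t 26.88 pos [447.  359.4  92.9] rot [-172.23    0.21   94.55] gap 33.0 F [-0.5 -0.5  1.2] q [ 32.  16.  91.   3.  80. -64.]
```

View pics/wrist13.png

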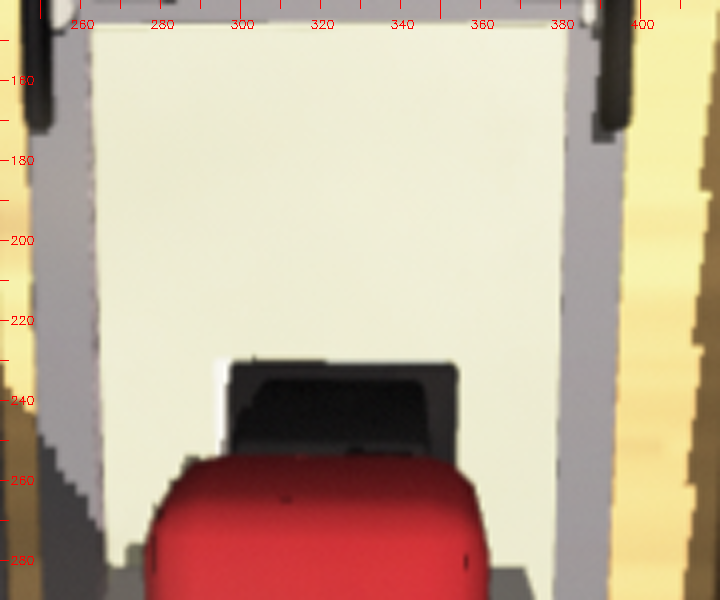

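```bash

python3 -m pendant '[[[0,0,0.06,0],[0,0,0.06,0],[0,0,0,0],[0,0,0,0],[0,0,0,0],[0,0,0,0],[0,0,0,0],[0,0,0,0],[0,0,0,0],[0,0,0,0]]]' -1 20
python3 where.py 444.5 359.8 90 94.5
```

```text
time: 27.77
tool_pos: [447.3, 359.9, 92.8]
tcp_rot: [-172.3, 0.2, 94.6]
ft_force: [-0.7, -0.5, 2.2]
finger_gap: 32.8
units [ 0.   -0.12  0.16] turn units 0.01
t 27.77 pos [447.3 359.9  92.8] rot [-1.7232e+02  1.5000e-01  9.4560e+01] gap 32.8 F [-0.7 -0.5  2.2] q [ 32.  16.  91.   3.  80. -64.]
```

```bash

python3 -m pendant '[[[0,0,0,0],[0,0,0,0],[0,0,0,0],[0,0,0,0],[0,0,0,0],[0,0,0,0],[0,0,-0.2,0],[0,0,-0.5,0],[0,0,-0.8,0],[0,0,-1,0]]]' 0.3 20
python3 where.py 677 -210 200 75
python3 - <<'E'
from h import *
im=snapshot('side'); crop(im,200,80,150,120,5,'side14.png')
s=sense();im=snapshot('wrist'); cv2.imwrite('pics/wrist14.png',im[:,:,::-1])
import pickle; pickle.dump(s,open('s14.pkl','wb'))
E
```

```text
time: 28.6
tool_pos: [450.7, 358.6, 139.1]
tcp_rot: [-171.8, 0.4, 94.6]
ft_force: [0.3, 0.7, 0.7]
finger_gap: 55.6
units [-29.26   8.51  -4.09] turn units 4.27
t 28.6 pos [450.7 358.6 139.1] rot [-171.78    0.42   94.58] gap 55.6 F [0.3 0.7 0.7] q [ 31.  14.  88.   3.  86. -64.]
```

View pics/side14.png

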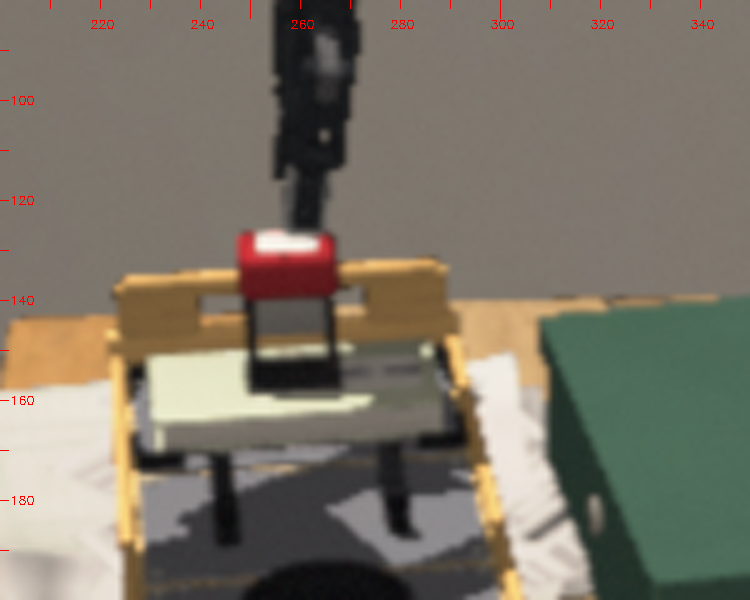

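View pics/wrist14.png

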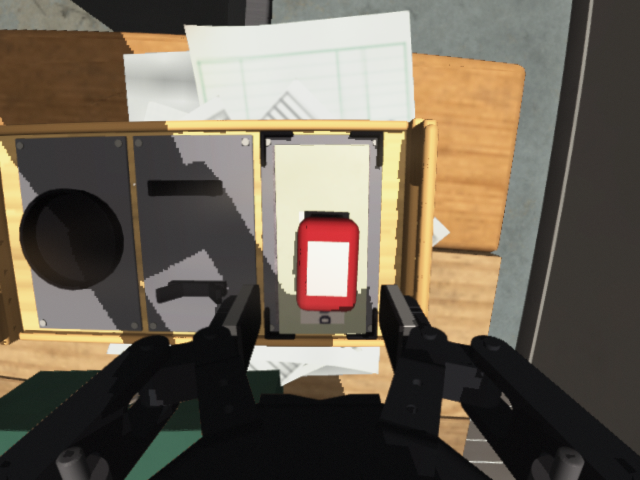

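```bash

python3 -m pendant '[[[0,0,-1,0],[-0.2,0,-1,0],[-0.5,0.1,-0.8,0.1],[-0.9,0.1,-0.6,0.1],[-1,0.1,-0.4,0.1],[-1,0.2,-0.2,0.1],[-1,0.2,-0.1,0.1],[-1,0.2,0,0.1],[-1,0.3,0,0.1],[-1,0.3,0,0.1]]]' 1 20
python3 where.py 677 -210 200 75
python3 -m pendant '[[[-1,0.4,0,0.1],[-1,0.4,0,0.1],[-1,0.4,0,0.1],[-1,0.4,0,0.1],[-1,0.4,0,0.1],[-1,0.4,0,0.1],[-1,0.4,0,0.1],[-1,0.4,0,0.1],[-1,0.4,0,0.1],[-1,0.4,0,0.1]]]' 1 20
python3 where.py 677 -210 200 75
```

```text
time: 29.53
tool_pos: [503.6, 209.5, 229.7]
tcp_rot: [-172.6, 0.5, 91.2]
ft_force: [0.5, 0.4, 0.7]
finger_gap: 85.4
units [-21.13   8.39   0.6 ] turn units 3.53
t 29.53 pos [503.6 209.5 229.7] rot [-172.62    0.51   91.16] gap 85.4 F [0.5 0.4 0.7] q [ 16.   6.  87.   1.  94. -75.]
time: 30.37
tool_pos: [582.3, -2.3, 223.7]
tcp_rot: [-172.9, 1.1, 86.4]
ft_force: [1.0, 0.1, 0.5]
finger_gap: 85.5
units [-10.04   5.51   0.69] turn units 2.49
t 30.37 pos [582.3  -2.3 223.7] rot [-172.87    1.06   86.41] gap 85.5 F [1.  0.1 0.5] q [ -5.  12.  81.  -1.  94. -91.]
```

```bash

python3 -m pendant '[[[-1,0.6,0.1,0.25],[-1,0.6,0.1,0.25],[-1,0.6,0.1,0.25],[-1,0.6,0.1,0.25],[-1,0.6,0.1,0.25],[-1,0.6,0.1,0.25],[-1,0.6,0.1,0.25],[-1,0.6,0,0.25],[-0.8,0.5,0,0.25],[-0.4,0.3,0,0.25]]]' 1 20
python3 where.py 677 -210 160 75
python3 - <<'E'
from h import *
s=sense();im=snapshot('wrist'); cv2.imwrite('pics/wrist15.png',im[:,:,::-1])
import pickle; pickle.dump(s,open('s15.pkl','wb'))
E
```

```text
time: 31.2
tool_pos: [665.9, -214.0, 200.3]
tcp_rot: [-173.3, 2.5, 74.4]
ft_force: [-1.0, 0.3, 0.6]
finger_gap: 85.4
units [0.43 0.71 1.93] turn units -0.14
t 31.2 pos [ 665.9 -214.   200.3] rot [-173.29    2.51   74.37] gap 85.4 F [-1.   0.3  0.6] q [-20.  31.  61.  -3.  95. -95.]
```

View pics/wrist15.png

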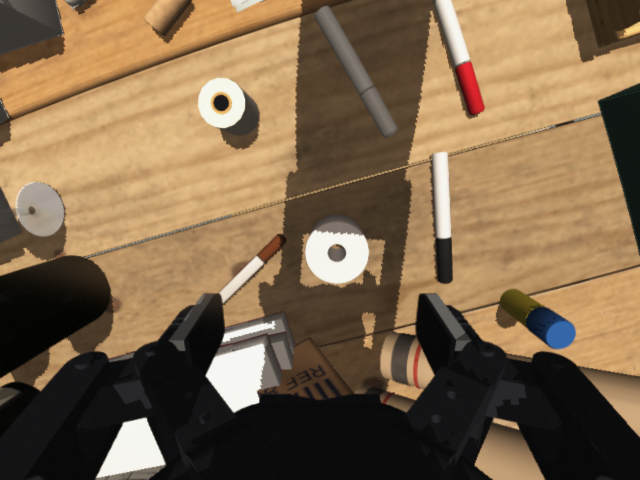

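```bash
python3 - <<'E'
from h import *
import pickle; s=pickle.load(open('s15.pkl','rb'))
np.set_printoptions(precision=1,suppress=True)
im=cv2.imread('pics/wrist15.png')[:,:,::-1]
crop(im,280,190,120,120,5,'w15a.png')
p=lambda uv,z:px2w('wrist',uv,z,s)[:,:2]
print(p([(337,251.5)],57),p([(305,252),(369,252)],57))
print(R.from_euler('xyz',s['tcp_rot'],degrees=True).as_matrix()[:,2])
E
```

```text
[[ 677.6 -207.6]] [[ 670.5 -235.9]
 [ 685.5 -179.8]]
[-0.1 -0.  -1. ]
```

View pics/w15a.png

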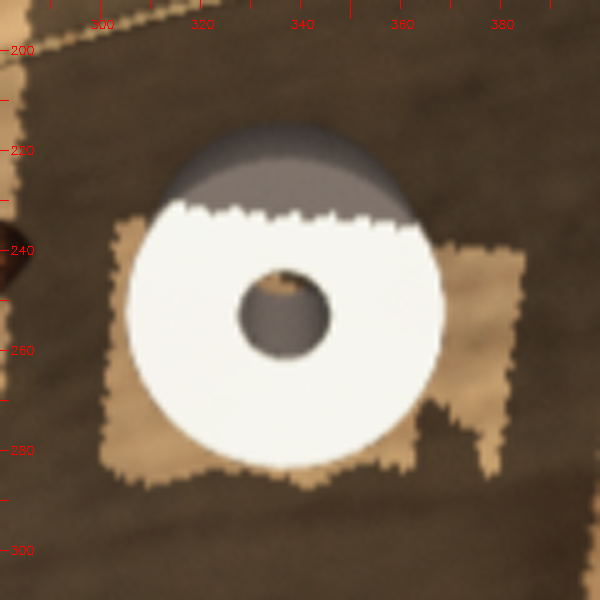

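```bash

python3 -m pendant '[[[0.2,0.4,0,-0.6],[0.2,0.3,0.1,-0.8],[0,0.1,0.4,-0.8],[0,0,0.6,-0.8],[0,0,0.8,-0.6],[0,0,0.9,-0.2],[0,0,0.9,0],[0,0,0.7,0],[0,0,0.4,0],[0,0,0.1,0]]]' 1 20
python3 where.py 674 -208.3 18 92
```

```text
time: 32.08
tool_pos: [672.3, -209.3, 98.5]
tcp_rot: [-173.0, 0.3, 92.7]
ft_force: [0.2, 1.0, -0.1]
finger_gap: 85.5
units [0.07 0.58 3.98] turn units 0.14
t 32.08 pos [ 672.3 -209.3   98.5] rot [-173.04    0.26   92.65] gap 85.5 F [ 0.2  1.  -0.1] q [ -20.   35.   66.   -3.   86. -112.]
```

```bash

python3 -m pendant '[[[0.05,0.15,0.4,0],[0,0.1,0.6,0],[0,0.1,0.7,0],[0,0.1,0.7,0],[0,0.05,0.7,0],[0,0.05,0.5,0],[0,0,0.3,0],[0,0,0.1,0],[0,0,0,0],[0,0,0,0]]]' 1 20
python3 where.py 674 -208.3 18 92
python3 - <<'E'
from h import *
im=snapshot('side'); crop(im,320,200,140,150,5,'side16.png')
s=sense();im=snapshot('wrist'); cv2.imwrite('pics/wrist16.png',im[:,:,::-1])
E
```

```text
time: 32.92
tool_pos: [674.0, -207.8, 9.6]
tcp_rot: [-173.0, 0.3, 92.7]
ft_force: [-0.3, -0.1, -0.5]
finger_gap: 85.6
units [-0.03 -0.05 -0.41] turn units 0.15
t 32.92 pos [ 674.  -207.8    9.6] rot [-173.05    0.25   92.7 ] gap 85.6 F [-0.3 -0.1 -0.5] q [ -20.   40.   68.   -3.   78. -112.]
```

View pics/side16.png

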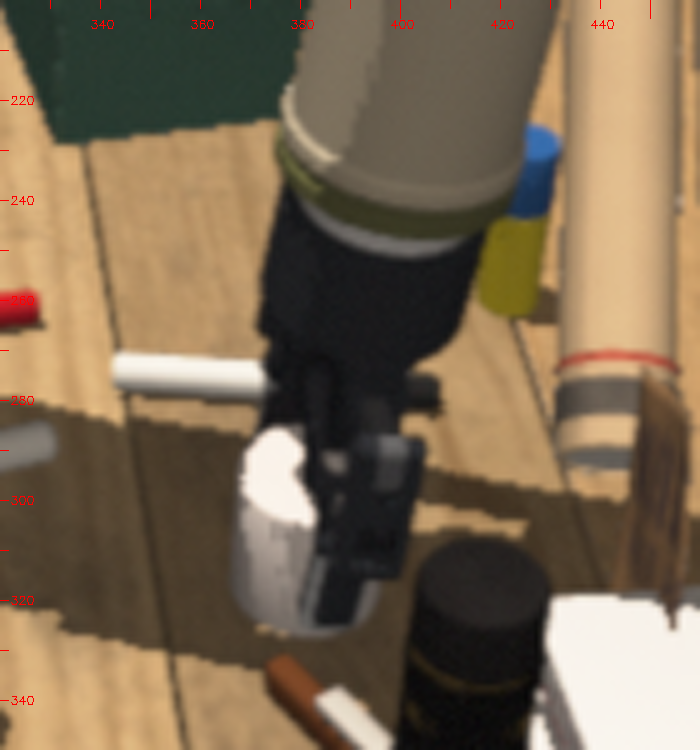

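View pics/wrist16.png

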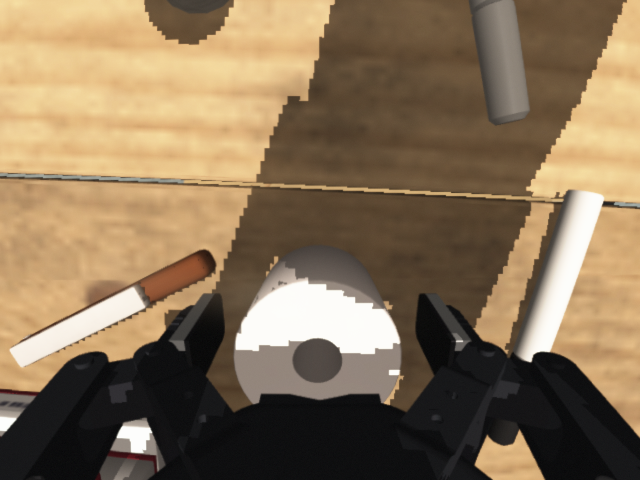

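```bash

python3 -m pendant '[[[0,0,-0.3,0],[0,0,-0.2,0],[0,0,0,0],[0,0,0,0],[0,0,0,0],[0,0,0,0],[0,0,0,0],[0,0,0,0],[0,0,0,0],[0,0,0,0]]]' 1 20
python3 -m pendant '[[[0,0,0,0],[0,0,0,0],[0,0,0,0],[0,0,0,0],[0,0,0,0],[0,0,0,0],[0,0,0,0],[0,0,0,0],[0,0,0,0],[0,0,0,0]]]' -1 40
python3 where.py 460.5 151.8 200 94.5
```

```text
time: 33.85
tool_pos: [678.6, -208.8, 26.1]
tcp_rot: [-173.5, 0.4, 92.7]
ft_force: [-0.1, 0.2, -0.2]
finger_gap: 85.1
time: 34.68
tool_pos: [678.5, -208.6, 25.9]
tcp_rot: [-173.5, 0.4, 92.7]
ft_force: [0.3, -0.3, 0.7]
finger_gap: 57.1
units [ 18.45 -10.98  -7.64] turn units -0.39
t 34.68 pos [ 678.5 -208.6   25.9] rot [-173.46    0.42   92.71] gap 57.1 F [ 0.3 -0.3  0.7] q [ -20.   39.   67.   -3.   79. -112.]
```

```bash

python3 -m pendant '[[[0,0,-0.3,0],[0,0,-0.6,0],[0,0,-0.9,0],[0,0,-1,0],[0,0,-1,0],[0,0,-1,0],[0,0,-1,0],[0,0,-0.8,0],[0,0,-0.4,0],[0,0,-0.1,0]]]' -1 40
python3 where.py 460.5 151.8 200 94.5
python3 - <<'E'
from h import *
s=sense();im=snapshot('wrist'); cv2.imwrite('pics/wrist17.png',im[:,:,::-1])
E
```

```text
time: 35.52
tool_pos: [694.1, -206.0, 178.0]
tcp_rot: [-173.3, 0.3, 92.7]
ft_force: [-0.0, 0.5, -0.8]
finger_gap: 56.7
units [ 18.41 -10.89   0.06] turn units -0.39
t 35.52 pos [ 694.1 -206.   178. ] rot [-173.29    0.34   92.7 ] gap 56.7 F [-0.   0.5 -0.8] q [ -19.   35.   57.   -3.   94. -112.]
```

View pics/wrist17.png

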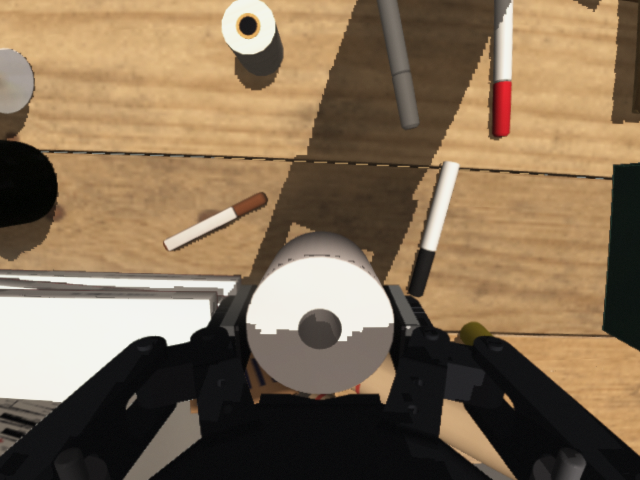

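```bash

python3 -m pendant '[[[0.3,-0.2,0,0],[0.6,-0.4,0,0],[0.7,-0.4,0,0],[0.7,-0.4,0,0],[0.7,-0.4,0,0],[0.7,-0.4,0,0],[0.7,-0.4,0,0],[0.7,-0.4,0,0],[0.7,-0.4,0,0],[0.7,-0.4,0,0]]]' -1 40
python3 -m pendant '[[[0.7,-0.4,0,0],[0.7,-0.4,0,0],[0.7,-0.4,0,0],[0.7,-0.4,0,0],[0.7,-0.4,0,0],[0.7,-0.4,0,0],[0.7,-0.4,0,0],[0.7,-0.4,0,0],[0.7,-0.4,0,0],[0.7,-0.4,0,0]]]' -1 40
python3 where.py 460.5 151.8 200 94.5
```

```text
time: 36.4
tool_pos: [598.7, -72.6, 170.4]
tcp_rot: [-172.0, -0.0, 92.5]
ft_force: [0.1, 0.7, -0.9]
finger_gap: 56.9
time: 37.23
tool_pos: [493.0, 74.0, 165.8]
tcp_rot: [-170.4, -0.2, 92.5]
ft_force: [0.3, -0.1, -1.2]
finger_gap: 56.8
units [ 3.96 -1.72 -1.43] turn units -0.44
t 37.23 pos [493.   74.  165.8] rot [-170.42   -0.25   92.49] gap 56.8 F [ 0.3 -0.1 -1.2] q [  2.   4.  97.   0.  89. -90.]
```

```bash

python3 -m pendant '[[[0.7,-0.3,0,-0.1],[0.6,-0.2,0,-0.1],[0.6,-0.2,0,-0.1],[0.5,-0.2,0,0],[0.5,-0.1,0,0],[0.4,-0.1,0,0],[0.2,0,0,0],[0.1,0,0,0],[0,0,0,0],[0,0,0,0]]]' -1 40
python3 where.py 460.5 151.8 120 94.5
python3 - <<'E'
from h import *
s=sense();im=snapshot('wrist'); cv2.imwrite('pics/wrist18.png',im[:,:,::-1])
E
```

```text
time: 38.07
tool_pos: [458.4, 152.3, 164.3]
tcp_rot: [-169.9, -0.5, 94.1]
ft_force: [0.3, 0.8, -2.1]
finger_gap: 57.0
units [-0.05  0.49  2.16] turn units -0.09
t 38.07 pos [458.4 152.3 164.3] rot [-169.86   -0.48   94.07] gap 57.0 F [ 0.3  0.8 -2.1] q [ 11.   2.  99.   2.  89. -83.]
```

View pics/wrist18.png

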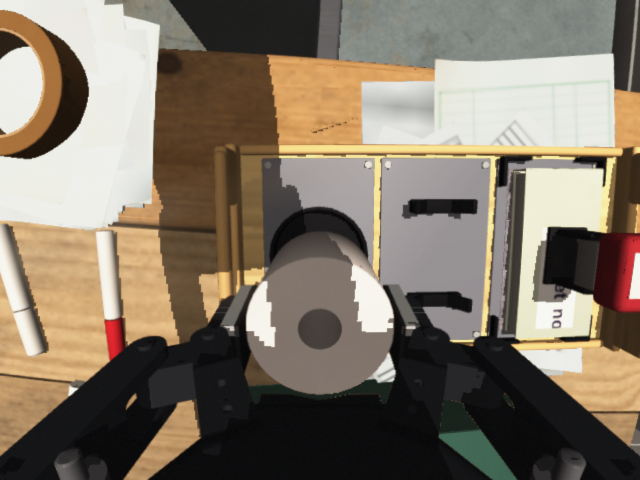

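```bash
cat > obj.py <<'E'
from h import *
def M(pos,rot):
    T=np.eye(4);T[:3,:3]=R.from_euler('xyz',rot,degrees=True).as_matrix();T[:3,3]=pos;return T
def objpos(grip_pos,grip_rot,obj):
    s=sense(); o=np.linalg.inv(M(grip_pos,grip_rot))@np.r_[obj,1]
    return s,(M(s['tool_pos'],s['tcp_rot'])@o)[:3]
def need(grip_pos,grip_rot,obj,target):
    s,o=objpos(grip_pos,grip_rot,obj)
    d=R.from_euler('xyz',s['tcp_rot'],degrees=True).inv().apply(np.array(target)-o)/20
    print('obj',o.round(1),'units',d.round(2),'t',round(s['time'],2),'rot',s['tcp_rot'].round(1),'F',s['ft_force'].round(1),'pos',s['tool_pos'].round(1))
E
python3 - <<'E'
from obj import *
need([678.5,-208.6,25.9],[-173.46,.42,92.71],[677.3,-208.3,0],[460.5,151.8,50])
E
```

```text
obj [455.6 152.8 138.6] units [-0.1   1.02  4.32] t 38.12 rot [-169.9   -0.5   94.1] F [ 0.5  1.3 -0.9] pos [458.5 152.2 164.3]
```

```bash

python3 -m pendant '[[[-0.05,0.3,0.1,0],[-0.05,0.2,0.3,0],[0,0.1,0.5,0],[0,0.1,0.6,0],[0,0.1,0.6,0],[0,0.1,0.6,0],[0,0.1,0.5,0],[0,0,0.3,0],[0,0,0.1,0],[0,0,0,0]]]' -1 40
python3 - <<'E'
from obj import *
need([678.5,-208.6,25.9],[-173.46,.42,92.71],[677.3,-208.3,0],[460.5,151.8,50])
im=snapshot('wrist'); cv2.imwrite('pics/wrist19.png',im[:,:,::-1])
im=snapshot('side'); crop(im,200,120,150,120,5,'side19.png')
E
```

```text
time: 38.95
tool_pos: [464.8, 148.6, 78.5]
tcp_rot: [-169.6, -0.4, 93.9]
ft_force: [0.1, -0.6, -1.3]
finger_gap: 56.8
obj [461.8 149.1  52.8] units [ 0.14 -0.03  0.15] t 38.95 rot [-169.6   -0.4   93.9] F [ 0.1 -0.6 -1.3] pos [464.8 148.6  78.5]
```

View pics/wrist19.png

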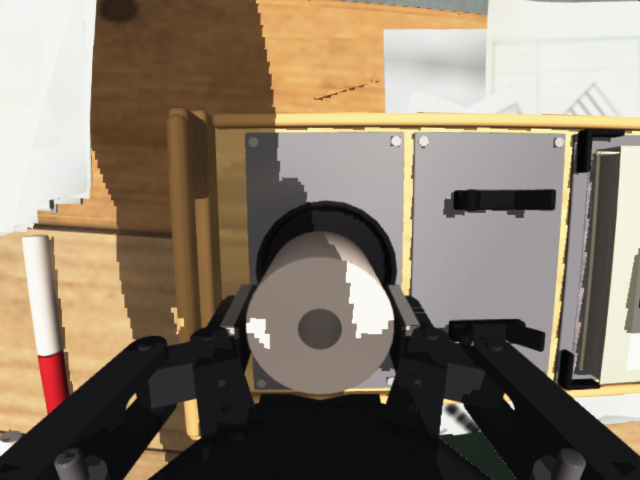

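View pics/side19.png

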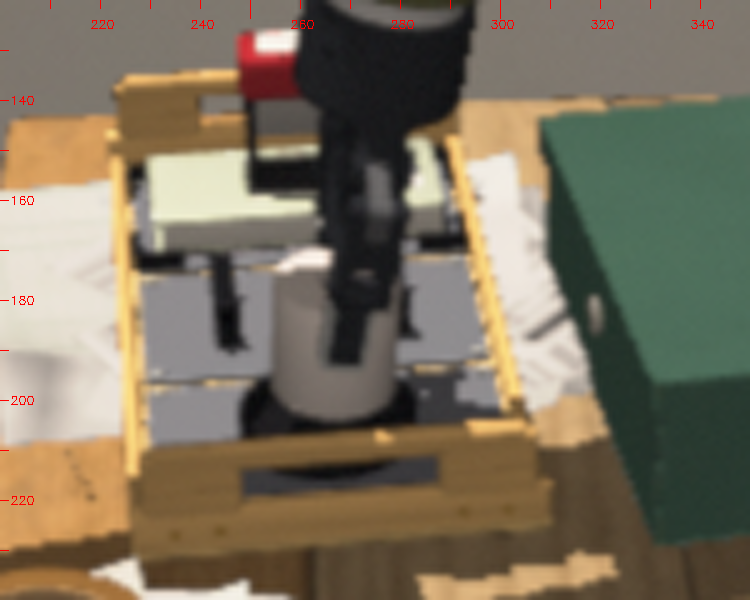

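```bash

python3 - <<'E'
from obj import *
print(w2px('side',[[461.8,149.1,52.8],[461.8,149.1,81],[460.5,151.8,39],[460.5-42.5,151.8,39],[460.5+42.5,151.8,39],[461.8-29,149,81],[461.8+29,149,81]]).round(1))
s=sense()
print(w2px('wrist',[[460.5-42.3,151.8-3.4,39],[460.5,151.8-42.5,39],[460.5,151.8+42.5,39]],s).round(1))
E
```

```text
[[264.5 197.3]
 [264.  186.9]
 [264.1 201.6]
 [245.8 202.2]
 [282.3 201. ]
 [251.3 187.3]
 [276.6 186.5]]
[[324.2 199.3]
 [254.  266. ]
 [395.3 275.2]]
```

```bash

python3 -m pendant '[[[0.1,-0.12,0,0],[0.04,0,0,0],[0,0.04,0.2,0],[0,0.04,0.25,0],[0,0.04,0.25,0],[0,0.04,0.2,0],[0,0.04,0.15,0],[0,0,0.05,0],[0,0,0,0],[0,0,0,0]]]' -1 40
python3 - <<'E'
from obj import *
need([678.5,-208.6,25.9],[-173.46,.42,92.71],[677.3,-208.3,0],[460.5,151.8,26])
im=snapshot('side'); crop(im,200,120,150,120,5,'side20.png')
E
```

```text
time: 39.88
tool_pos: [465.0, 152.4, 58.0]
tcp_rot: [-170.0, -0.5, 93.9]
ft_force: [0.0, -0.7, -0.8]
finger_gap: 57.2
obj [462.2 153.   32.2] units [-0.06 -0.03  0.32] t 39.88 rot [-170.    -0.5   93.9] F [ 0.  -0.7 -0.8] pos [465.  152.4  58. ]
```

View pics/side20.png

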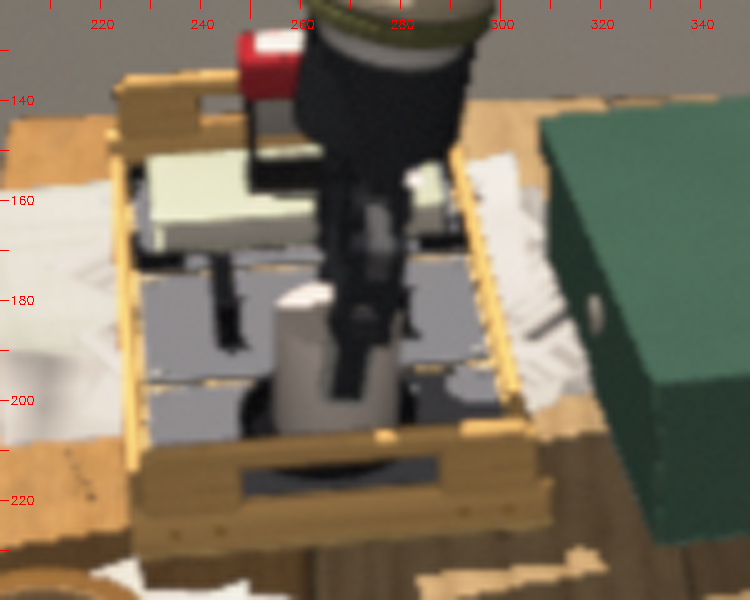

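```bash

python3 -m pendant '[[[0,-0.1,0,0],[0,0,0.1,0],[0,0.02,0.1,0],[0,0,0.1,0],[0,0,0.08,0],[0,0,0,0],[0,0,0,0],[0,0,0,0],[0,0,0,0],[0,0,0,0]]]' -1 25
python3 - <<'E'
from obj import *
need([678.5,-208.6,25.9],[-173.46,.42,92.71],[677.3,-208.3,0],[460.5,151.8,26])
E
```

```text
time: 40.77
tool_pos: [463.3, 152.5, 53.6]
tcp_rot: [-170.1, -0.5, 93.9]
ft_force: [-0.2, 0.5, -1.4]
finger_gap: 56.7
obj [460.6 153.1  27.8] units [-0.07  0.01  0.09] t 40.77 rot [-170.1   -0.5   93.9] F [-0.2  0.5 -1.4] pos [463.3 152.5  53.6]
```

```bash

python3 -m pendant '[[[0,0,0.07,0],[0,0,0.05,0],[0,0,0,0],[0,0,0,0],[0,0,0,0],[0,0,0,0],[0,0,0,0],[0,0,0,0],[0,0,0,0],[0,0,0,0]]]' -1 25
python3 -m pendant '[[[0,0,0,0],[0,0,0,0],[0,0,0,0],[0,0,0,0],[0,0,0,0],[0,-0.03,-0.2,0],[0,-0.06,-0.4,0],[0,-0.1,-0.7,0],[0,-0.1,-0.9,0],[0,-0.1,-1,0]]]' 0.75 25
python3 where.py 521.3 -146.7 200 105
python3 - <<'E'
from h import *
im=snapshot('side'); crop(im,200,120,150,120,5,'side21.png')
s=sense();im=snapshot('wrist'); cv2.imwrite('pics/wrist21.png',im[:,:,::-1])
E
```

```text
time: 41.6
tool_pos: [463.4, 152.6, 53.3]
tcp_rot: [-170.1, -0.5, 93.9]
ft_force: [-1.6, -0.1, 1.6]
finger_gap: 56.6
time: 42.43
tool_pos: [462.4, 151.5, 116.1]
tcp_rot: [-169.5, -0.4, 93.9]
ft_force: [0.2, 1.0, 0.2]
finger_gap: 74.7
units [-15.05   1.12  -4.58] turn units -2.43
t 42.43 pos [462.4 151.5 116.1] rot [-169.53   -0.4    93.88] gap 74.7 F [0.2 1.  0.2] q [ 11.   5. 101.   2.  84. -83.]
```

View pics/side21.png

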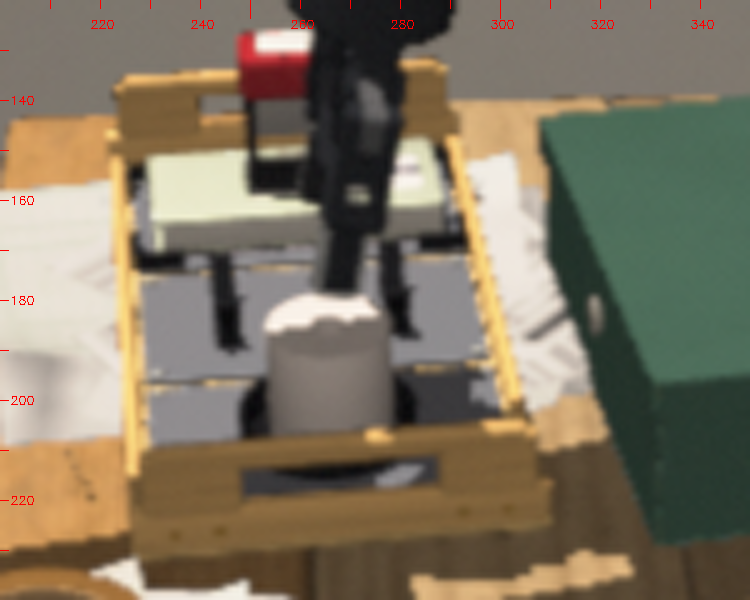

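View pics/wrist21.png

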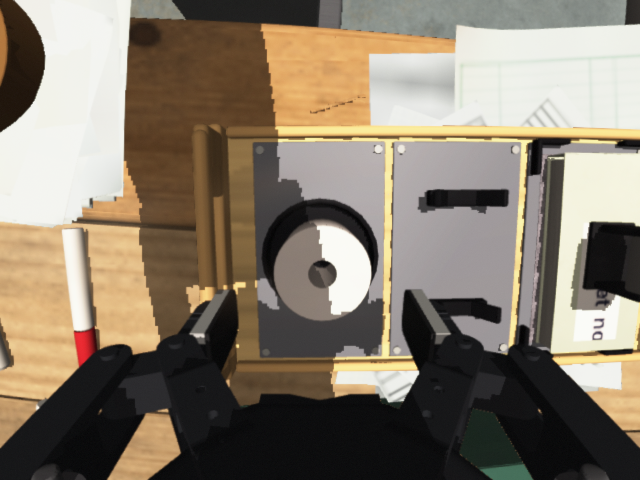

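```bash

python3 -m pendant '[[[0,-0.1,-1,0],[-0.2,-0.1,-1,0],[-0.6,0,-0.8,0],[-0.8,0,-0.5,-0.3],[-1,0.1,-0.3,-0.3],[-1,0.1,-0.1,-0.3],[-1,0.1,0,-0.3],[-1,0.1,0,-0.3],[-1,0.1,0,-0.3],[-1,0.1,0,-0.3]]]' 0.3 25
python3 where.py 521.3 -146.7 160 105
```

```text
time: 43.37
tool_pos: [507.6, 1.3, 194.4]
tcp_rot: [-170.5, -2.2, 104.1]
ft_force: [0.3, 1.3, -0.8]
finger_gap: 55.6
units [-7.4  -0.89  1.61] turn units -0.19
t 43.37 pos [507.6   1.3 194.4] rot [-170.46   -2.19  104.15] gap 55.6 F [ 0.3  1.3 -0.8] q [  -5.    4.   93.   -1.   92. -109.]
```

```bash

python3 -m pendant '[[[-1,0.1,0,-0.1],[-1,0.1,0,-0.1],[-1,0,0.1,0],[-1,-0.1,0.2,0],[-1,-0.2,0.3,0],[-0.8,-0.3,0.3,0],[-0.6,-0.3,0.2,0],[-0.4,-0.1,0.2,0],[-0.2,0,0,0],[0,0,0,0]]]' 0.3 25
python3 where.py 521.3 -146.7 160 105
python3 - <<'E'
from h import *
s=sense();im=snapshot('wrist'); cv2.imwrite('pics/wrist22.png',im[:,:,::-1])
import pickle; pickle.dump(s,open('s22.pkl','wb'))
E
```

```text
time: 44.2
tool_pos: [524.0, -148.8, 163.7]
tcp_rot: [-170.5, -2.4, 105.0]
ft_force: [0.4, 0.0, -0.1]
finger_gap: 55.4
units [ 0.13 -0.07  0.21] turn units 0.0
t 44.2 pos [ 524.  -148.8  163.7] rot [-170.47   -2.38  105.  ] gap 55.4 F [ 0.4  0.  -0.1] q [ -19.   11.   89.   -3.   89. -124.]
```

View pics/wrist22.png

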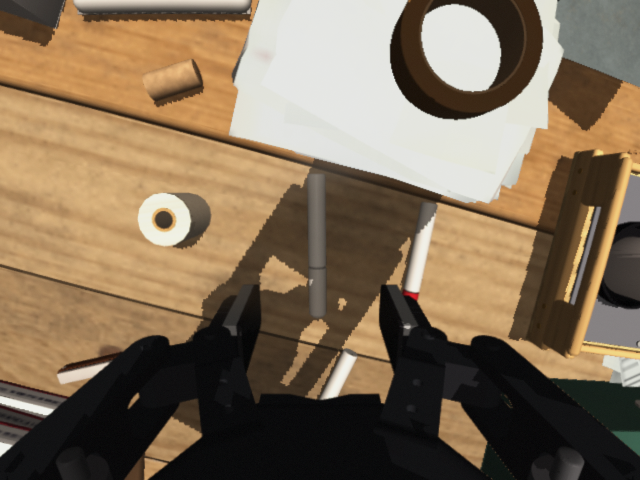

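```bash
python3 - <<'E'
from h import *
import pickle; s=pickle.load(open('s22.pkl','rb'))
np.set_printoptions(precision=1,suppress=True)
im=cv2.imread('pics/wrist22.png')[:,:,::-1]
crop(im,280,160,80,175,4,'w22a.png')
q=px2w('wrist',[(317,174),(318,319)],8.7,s)[:,:2]
d=q[1]-q[0]; print(q,q.mean(0),np.linalg.norm(d),np.degrees(np.arctan2(d[1],d[0])))
print(R.from_euler('xyz',s['tcp_rot'],degrees=True).as_matrix()[:,2])
E
```

```text
[[ 457.7 -162.3]
 [ 591.4 -125.4]] [ 524.6 -143.9] 138.74229153512692 15.399728329238815
[-0.2 -0.  -1. ]
```

View pics/w22a.png

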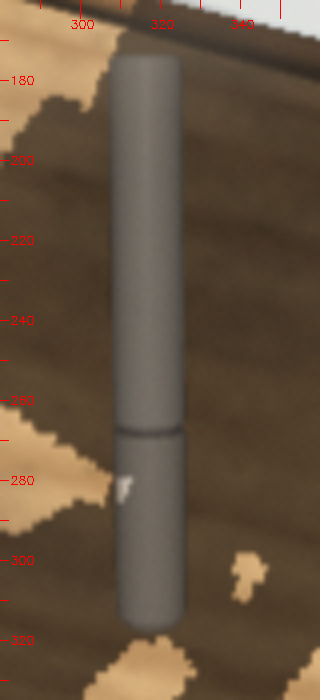

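```bash
python3 where.py 522 -145 32 105.4
python3 -m pendant '[[[0.1,0.1,0.3,0],[0.1,0.1,0.6,-0.05],[0,0.1,0.8,0],[0,0.2,0.9,0],[0,0.2,0.9,0],[0,0.1,0.9,0],[0,0.1,0.8,0],[0,0.05,0.5,0],[0,0,0.2,0],[0,0,0,0]]]' 0.1 25
python3 where.py 522 -145 4 105.4
```

```text
units [-0.09  1.04  6.5 ] turn units -0.08
t 44.25 pos [ 523.9 -148.3  163.7] rot [-170.47   -2.4   105.02] gap 55.6 F [ 0.3 -0.4 -1.1] q [ -19.   11.   89.   -3.   89. -124.]
time: 45.08
tool_pos: [521.9, -129.4, 35.4]
tcp_rot: [-170.7, -2.5, 105.9]
ft_force: [0.4, -0.8, -0.3]
finger_gap: 47.0
units [-0.82  0.04  1.55] turn units 0.11
t 45.08 pos [ 521.9 -129.4   35.4] rot [-170.66   -2.51  105.9 ] gap 47.0 F [ 0.4 -0.8 -0.3] q [ -17.   17.   96.   -3.   76. -122.]
```

```bash

python3 -m pendant '[[[-0.4,0,0,0.1],[-0.4,0,0,0],[0,0,0,0],[0,0,0,0],[0,0,0,0],[0,0,0,0],[0,0,0,0],[0,0,0,0],[0,0,0,0],[0,0,0,0]]]' 0.1 25
python3 where.py 522 -145 4 105.4
python3 - <<'E'
from h import *
s=sense();im=snapshot('wrist'); cv2.imwrite('pics/wrist23.png',im[:,:,::-1])
q=px2w('wrist',[(319,240)],8.7,s); print(q)
E
```

```text
time: 45.92
tool_pos: [530.4, -147.8, 39.6]
tcp_rot: [-171.0, -2.2, 105.4]
ft_force: [0.4, -0.1, 0.7]
finger_gap: 47.1
units [ 0.18 -0.09  1.82] turn units 0.0
t 45.92 pos [ 530.4 -147.8   39.6] rot [-171.03   -2.16  105.4 ] gap 47.1 F [ 0.4 -0.1  0.7] q [ -19.   18.   94.   -3.   76. -123.]
[[ 507.26623148 -153.26965883    8.7       ]]
```

View pics/wrist23.png

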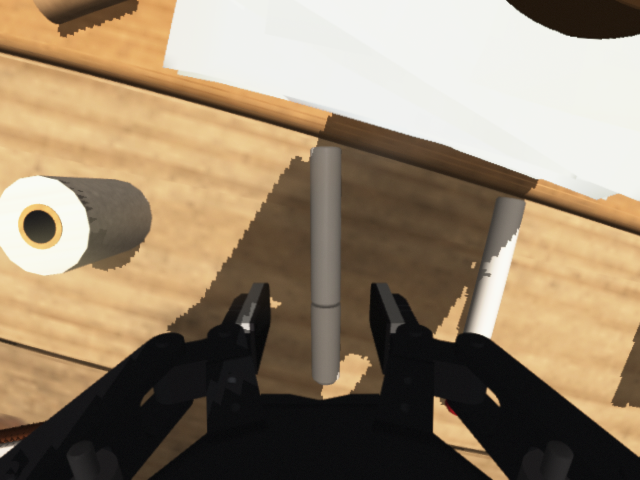

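```bash

python3 - <<'E'
from h import *
s=sense()
q=px2w('wrist',[(326,148),(325,383)],8.7,s)[:,:2];d=q[1]-q[0]
print(q.round(1),q.mean(0).round(1),np.linalg.norm(d).round(1),np.degrees(np.arctan2(d[1],d[0])))
Z=R.from_euler('xyz',s['tcp_rot'],degrees=True).as_matrix()[:,2]; print(Z.round(3), 'axis at z8.7 from TCP', (s['tool_pos']+Z*(s['tool_pos'][2]-8.7)/-Z[2]).round(1))
E
```

```text
[[ 457.7 -163. ]
 [ 590.6 -126.5]] [ 524.1 -144.8] 137.8 15.376709068084972
[-0.16  -0.006 -0.987] axis at z8.7 from TCP [ 525.5 -148.     8.7]
```

```bash

python3 -m pendant '[[[0.15,0,0.1,0],[0,0,0.2,0],[0,0,0.4,0],[0,0,0.4,0],[0,0,0.3,0],[0,0,0.2,0],[0,0,0.05,0],[0,0,0,0],[0,0,0,0],[0,0,0,0]]]' 0.1 25
python3 where.py 523 -145 4 105.4
```

```text
time: 46.8
tool_pos: [521.9, -143.9, 1.6]
tcp_rot: [-170.9, -2.3, 105.4]
ft_force: [-0.0, -0.5, 0.4]
finger_gap: 47.0
units [-0.06  0.02 -0.13] turn units 0.0
t 46.8 pos [ 521.9 -143.9    1.6] rot [-170.85   -2.29  105.42] gap 47.0 F [-0.  -0.5  0.4] q [ -19.   20.   96.   -3.   72. -123.]
```

```bash

python3 -m pendant '[[[-0.05,0,-0.15,0],[0,0,0,0],[0,0,0,0],[0,0,0,0],[0,0,0,0],[0,0,0,0],[0,0,0,0],[0,0,0,0],[0,0,0,0],[0,0,0,0]]]' 0.1 25
python3 where.py 523 -145 4 105.4
python3 -m pendant '[[[0,0,0,0],[0,0,0,0],[0,0,0,0],[0,0,0,0],[0,0,0,0],[0,0,0,0],[0,0,0,0],[0,0,0,0],[0,0,0,0],[0,0,0,0]]]' -1 25
python3 where.py 523 -145 4 105.4
```

```text
time: 47.63
tool_pos: [524.4, -145.5, 6.7]
tcp_rot: [-171.0, -2.2, 105.4]
ft_force: [0.1, -0.4, 0.5]
finger_gap: 46.9
units [ 0.04 -0.04  0.14] turn units 0.01
t 47.63 pos [ 524.4 -145.5    6.7] rot [-171.02   -2.17  105.42] gap 46.9 F [ 0.1 -0.4  0.5] q [ -19.   20.   96.   -3.   73. -123.]
time: 48.47
tool_pos: [524.3, -145.5, 6.7]
tcp_rot: [-171.0, -2.2, 105.4]
ft_force: [-1.5, -0.8, 0.3]
finger_gap: 15.5
units [ 0.04 -0.03  0.14] turn units 0.01
t 48.47 pos [ 524.3 -145.5    6.7] rot [-171.01   -2.18  105.42] gap 15.5 F [-1.5 -0.8  0.3] q [ -19.   20.   96.   -3.   73. -123.]
```

```bash

python3 -m pendant '[[[0,0,0,0],[0,0,0,0],[0,0,0,0],[0,0.02,0.1,0],[0,0,0.04,0],[0,0,0,0],[0,0,0,0],[0,0,0,0],[0,0,0,0],[0,0,0,0]]]' -0.2 25
python3 where.py 523 -145 3.5 105.4
```

```text
time: 49.3
tool_pos: [524.0, -145.3, 3.2]
tcp_rot: [-171.0, -2.2, 105.4]
ft_force: [0.2, 0.7, -0.9]
finger_gap: 33.9
units [ 0.03 -0.05 -0.01] turn units 0.01
t 49.3 pos [ 524.  -145.3    3.2] rot [-170.99   -2.2   105.42] gap 33.9 F [ 0.2  0.7 -0.9] q [ -19.   20.   96.   -3.   72. -123.]
```

```bash

python3 -m pendant '[[[0,0,0,0],[0,0,0,0],[0,0,0,0],[0,0,0,0],[0,0,0,0],[0,0,0,0],[0,0,0,0],[0,0,0,0],[0,0,-0.1,0],[0,0,-0.2,0]]]' -1 25
python3 -m pendant '[[[0,0,-0.4,0],[0,-0.1,-0.7,0],[0,-0.1,-0.9,0],[0,-0.1,-1,0],[0,-0.2,-1,0],[0,-0.2,-1,0],[0,-0.2,-0.9,0],[0,-0.1,-0.6,0],[0,-0.1,-0.3,0],[0,0,-0.1,0]]]' -1 25
python3 where.py 452.2 256.2 160 94.5
python3 - <<'E'
from h import *
s=sense();im=snapshot('wrist'); cv2.imwrite('pics/wrist24.png',im[:,:,::-1])
E
```

```text
time: 50.13
tool_pos: [524.3, -145.0, 8.7]
tcp_rot: [-170.9, -2.2, 105.4]
ft_force: [0.4, -0.3, -0.2]
finger_gap: 16.0
time: 50.97
tool_pos: [526.6, -150.3, 160.8]
tcp_rot: [-171.0, -2.2, 105.4]
ft_force: [0.3, -0.3, 0.0]
finger_gap: 15.5
units [20.56  1.93  0.53] turn units 2.39
t 50.97 pos [ 526.6 -150.3  160.8] rot [-171.02   -2.19  105.44] gap 15.5 F [ 0.3 -0.3  0. ] q [ -19.   11.   90.   -3.   88. -124.]
```

View pics/wrist24.png

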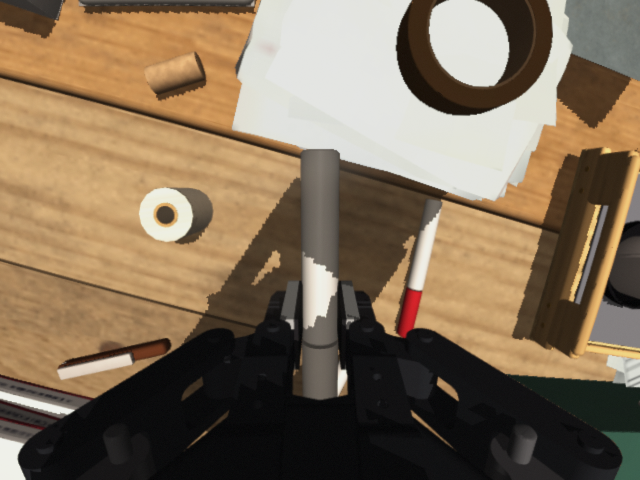

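```bash

python3 -m pendant '[[[0.4,0.1,0,0],[0.7,0.1,-0.1,0],[0.8,0.1,-0.1,0],[0.8,0.1,-0.1,0],[0.8,0.1,-0.1,0],[0.8,0.1,-0.1,0],[0.8,0.1,-0.1,0],[0.8,0.1,-0.1,0],[0.8,0.1,-0.1,0],[0.8,0.1,-0.1,0]]]' -1 25
python3 -m pendant '[[[0.8,0.1,-0.1,0.2],[0.8,0.1,-0.1,0.25],[0.8,0.1,-0.1,0.25],[0.8,0,0,0.25],[0.8,0,0,0.25],[0.8,0,0,0.25],[0.8,0,0,0.25],[0.8,0,0,0.25],[0.8,0,0,0.25],[0.8,0,0,0.2]]]' -1 25
python3 where.py 452.2 256.2 160 94.5
```

```text
time: 51.85
tool_pos: [498.9, 14.9, 169.7]
tcp_rot: [-169.9, -2.8, 105.3]
ft_force: [-0.3, 0.2, -0.3]
finger_gap: 15.7
time: 52.68
tool_pos: [460.2, 192.8, 168.3]
tcp_rot: [-168.0, -0.9, 94.3]
ft_force: [0.6, -0.2, 0.4]
finger_gap: 16.1
units [ 3.18 -0.06  0.49] turn units -0.03
t 52.68 pos [460.2 192.8 168.3] rot [-168.03   -0.88   94.34] gap 16.1 F [ 0.6 -0.2  0.4] q [ 15.   5.  95.   3.  91. -80.]
```

```bash

python3 -m pendant '[[[0.7,0,0,0],[0.6,0,0,0],[0.5,0,0,0],[0.5,0,0,0],[0.3,0,0.1,0],[0.2,0,0.2,0],[0.1,0,0.3,0],[0,0,0.3,0],[0,0,0.2,0],[0,0,0,0]]]' -1 25
python3 - <<'E'
from obj import *
need([524.2,-145.1,3.2],[-170.95,-2.2,105.4],[523.7,-145,8.7],[452.2,256.2,75])
im=snapshot('wrist'); cv2.imwrite('pics/wrist25.png',im[:,:,::-1])
E
```

```text
time: 53.52
tool_pos: [442.8, 259.2, 139.8]
tcp_rot: [-167.4, -0.8, 94.6]
ft_force: [0.3, 0.5, -0.1]
finger_gap: 16.0
obj [442.6 259.6 145.3] units [-0.25  1.22  3.33] t 53.52 rot [-167.4   -0.8   94.6] F [ 0.3  0.5 -0.1] pos [442.8 259.2 139.8]
```

View pics/wrist25.png

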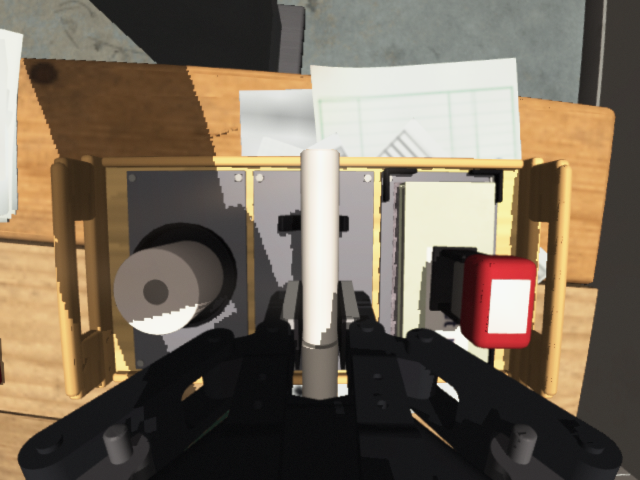

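```bash

python3 -m pendant '[[[-0.1,0.2,0.2,0],[-0.1,0.2,0.4,0],[0,0.2,0.5,0],[0,0.2,0.5,0],[0,0.1,0.5,0],[0,0.1,0.4,0],[0,0.1,0.3,0],[0,0,0.2,0],[0,0,0.1,0],[0,0,0,0]]]' -1 25
python3 - <<'E'
from obj import *
need([524.2,-145.1,3.2],[-170.95,-2.2,105.4],[523.7,-145,8.7],[452.2,256.2,43])
im=snapshot('wrist'); cv2.imwrite('pics/wrist26.png',im[:,:,::-1])
im=snapshot('side'); crop(im,200,120,150,120,5,'side26.png')
s=sense(); print(w2px('wrist',[[452.2-42*.997,256.2-42*.078,43],[452.2-42*.997,256.2-42*.078,51],[452.2+42*.997,256.2+42*.078,51]],s))
E
```

```text
time: 54.4
tool_pos: [451.9, 254.4, 66.3]
tcp_rot: [-167.3, -0.7, 94.4]
ft_force: [0.2, 0.3, 0.6]
finger_gap: 16.1
obj [451.8 254.7  71.8] units [0.05 0.34 1.4 ] t 54.4 rot [-167.3   -0.7   94.4] F [0.2 0.3 0.6] pos [451.9 254.4  66.3]
[[322.19135436 210.84667051]
 [322.5146692  210.82364055]
 [322.36009393 366.89938314]]
```

View pics/wrist26.png

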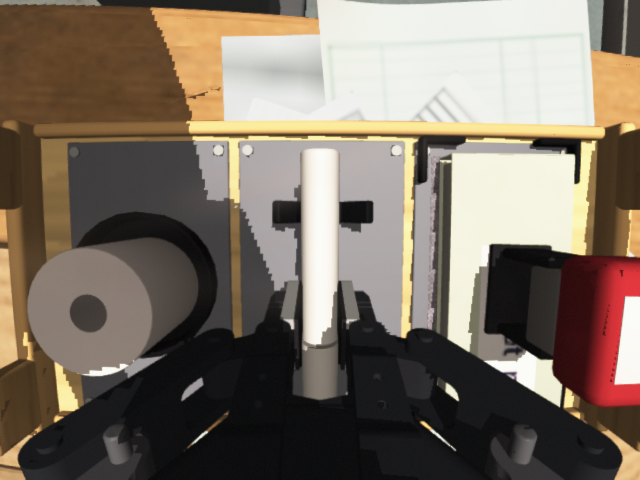

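View pics/side26.png

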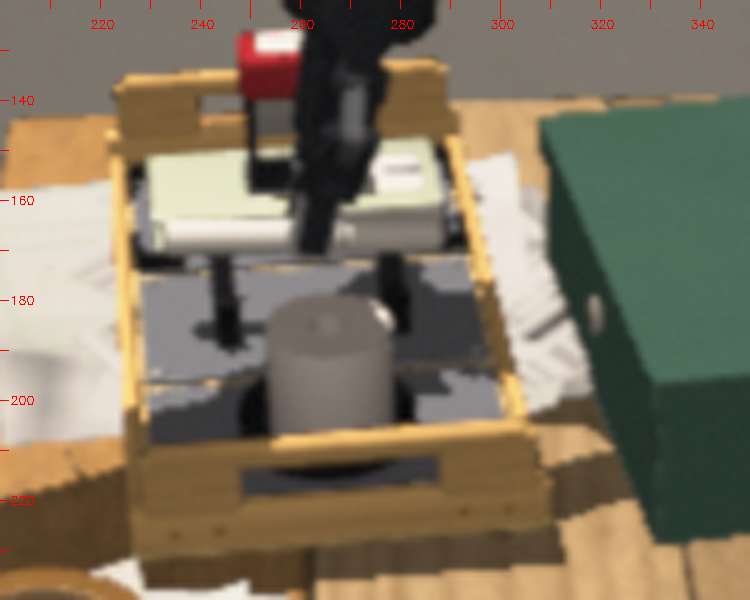

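```bash

python3 -m pendant '[[[0.03,0.05,0.1,0],[0,0.05,0.2,0],[0,0.05,0.25,0],[0,0.05,0.25,0],[0,0.05,0.2,0],[0,0.03,0.1,0],[0,0,0.05,0],[0,0,0,0],[0,0,0,0],[0,0,0,0]]]' -1 25
python3 - <<'E'
from obj import *
need([524.2,-145.1,3.2],[-170.95,-2.2,105.4],[523.7,-145,8.7],[452.2,256.2,43])
im=snapshot('wrist'); crop(im,240,120,160,180,4,'wrist27.png')
im=snapshot('side'); crop(im,200,120,150,120,5,'side27.png')
E
```

```text
time: 55.33
tool_pos: [454.1, 256.3, 42.7]
tcp_rot: [-167.5, -0.8, 94.4]
ft_force: [-0.2, -0.2, -0.6]
finger_gap: 15.5
obj [454.  256.6  48.2] units [-0.02 -0.03  0.27] t 55.33 rot [-167.5   -0.8   94.4] F [-0.2 -0.2 -0.6] pos [454.1 256.3  42.7]
```

View pics/wrist27.png

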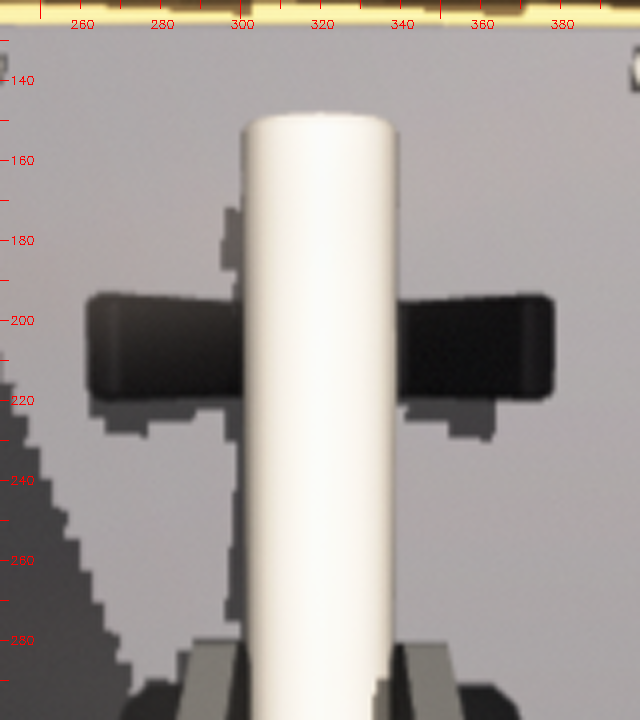

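View pics/side27.png

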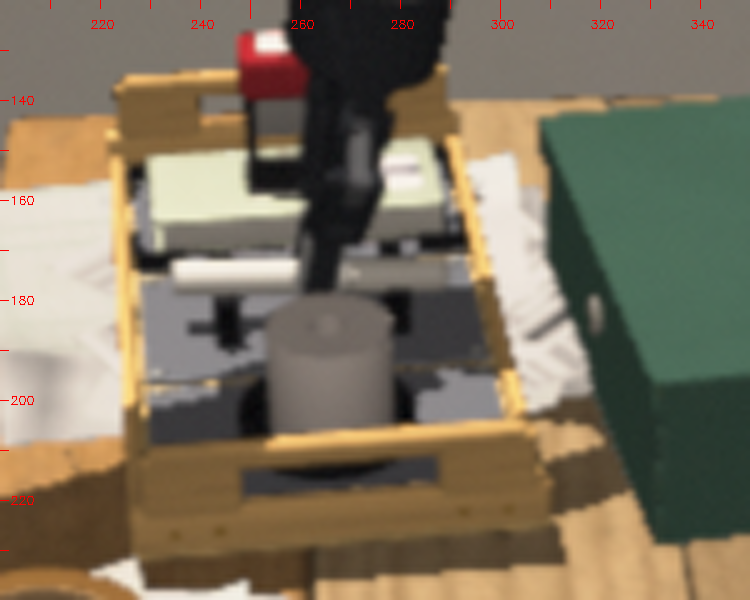

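```bash

python3 -m pendant '[[[0,0,0.1,0],[0,0,0.08,0],[0,0,0.04,0],[0,0,0.02,0],[0,0,0,0],[0,0,0,0],[0,0,0,0],[0,0,0,0],[0,0,0,0],[0,0,0,0]]]' -1 20
python3 - <<'E'
from obj import *
need([524.2,-145.1,3.2],[-170.95,-2.2,105.4],[523.7,-145,8.7],[452.2,256.2,43])
im=snapshot('side'); crop(im,200,120,150,120,5,'side28.png')
E
```

```text
time: 56.27
tool_pos: [454.0, 256.5, 39.3]
tcp_rot: [-167.6, -0.8, 94.4]
ft_force: [-1.1, 0.2, 1.0]
finger_gap: 15.9
obj [453.8 256.9  44.9] units [-0.03 -0.06  0.11] t 56.27 rot [-167.6   -0.8   94.4] F [-1.1  0.2  1. ] pos [454.  256.5  39.3]
```

View pics/side28.png

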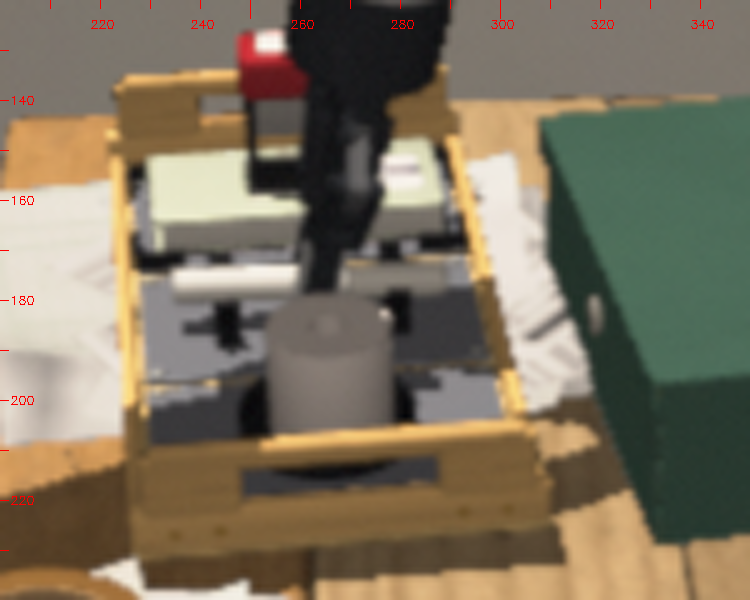

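```bash

python3 -m pendant '[[[0,0,0.04,0],[0,0,0.03,0],[0,0,0,0],[0,0,0,0],[0,0,0,0],[0,0,0,0],[0,0,0,0],[0,0,0,0],[0,0,0,0],[0,0,0,0]]]' -1 20
python3 -m pendant '[[[0,0,0,0],[0,0,0,0],[0,0,0,0],[0,0,0,0],[0,0,0,0],[0,0,0,0],[0,0,-0.1,0],[0,0,-0.3,0],[0,-0.1,-0.5,0],[0,-0.1,-0.7,0]]]' -0.2 20
python3 -m pendant '[[[0,-0.2,-0.8,0],[0,-0.2,-0.9,0],[0,-0.2,-0.9,0],[0,-0.2,-0.9,0],[0,-0.2,-0.9,0],[0,-0.2,-0.9,0],[0,-0.2,-0.8,0],[0,-0.2,-0.5,0],[0,0,0,0],[0,0,0,0]]]' -0.2 20
python3 - <<'E'
from h import *
s=sense();im=snapshot('wrist'); cv2.imwrite('pics/wrist29.png',im[:,:,::-1])
import pickle; pickle.dump(s,open('s29.pkl','wb'))
im=snapshot('side'); crop(im,200,120,150,120,5,'side29.png')
im=snapshot('top'); crop(im,110,235,200,125,4,'top29.png')
E
```

```text
time: 57.15
tool_pos: [453.9, 256.6, 38.8]
tcp_rot: [-167.7, -0.8, 94.4]
ft_force: [-1.7, -1.3, 3.0]
finger_gap: 15.9
time: 57.98
tool_pos: [454.0, 255.3, 68.2]
tcp_rot: [-167.3, -0.7, 94.4]
ft_force: [-0.2, 0.4, -0.0]
finger_gap: 34.3
time: 58.82
tool_pos: [454.4, 254.0, 224.0]
tcp_rot: [-168.0, -0.9, 94.4]
ft_force: [0.3, -0.3, -1.1]
finger_gap: 33.8
```

View pics/wrist29.png

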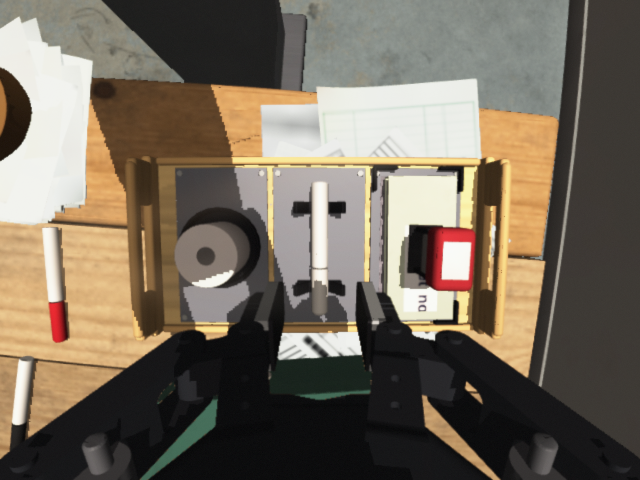

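View pics/side29.png

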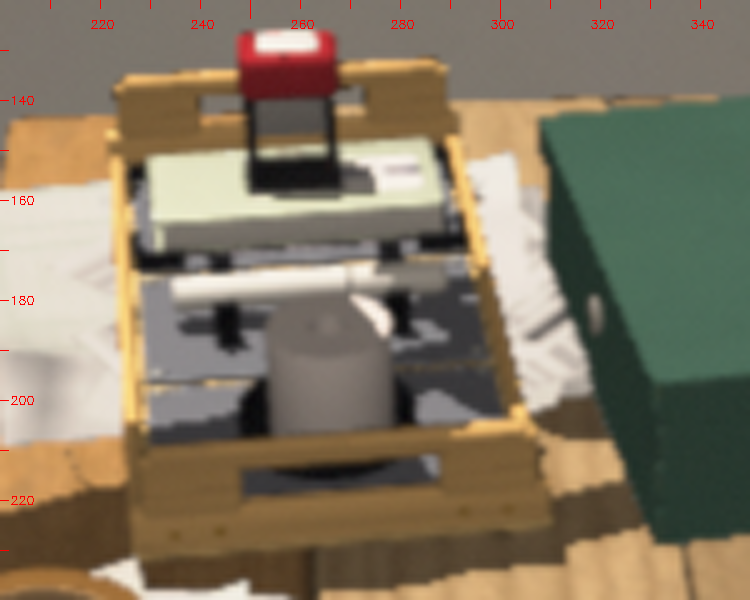

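View pics/top29.png

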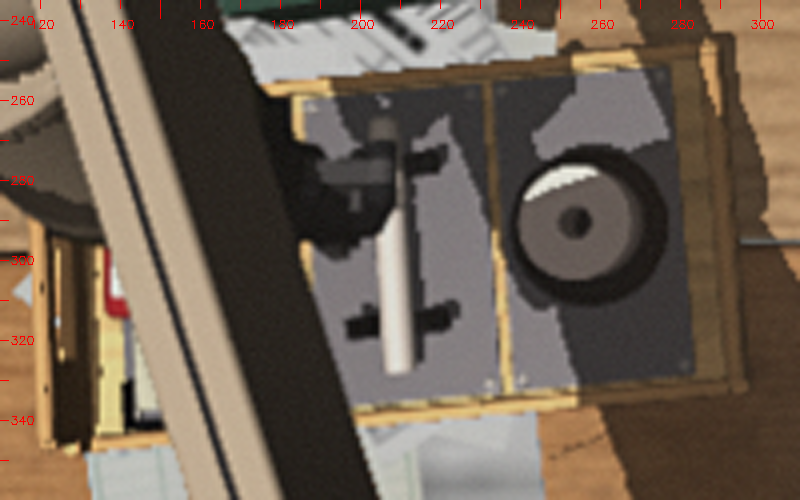

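```bash
python3 - <<'E'
from h import *
im=cv2.imread('pics/wrist29.png')[:,:,::-1]
crop(im,360,155,130,180,4,'w29b.png'); crop(im,170,155,200,170,4,'w29a.png')
E
```

View pics/w29b.png

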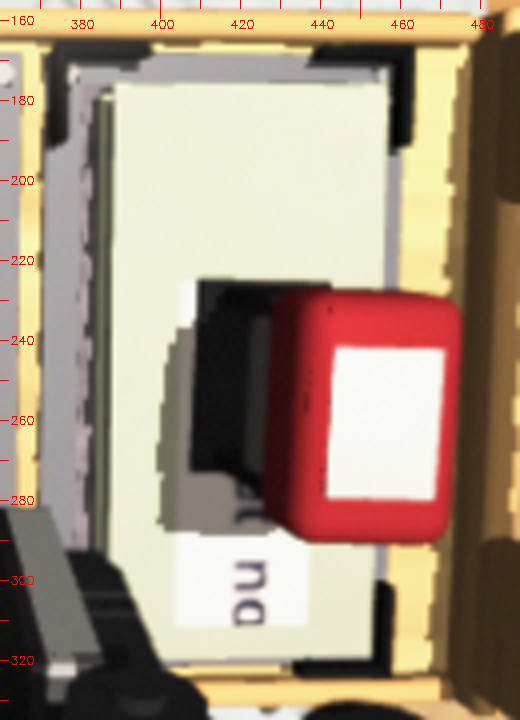

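View pics/w29a.png

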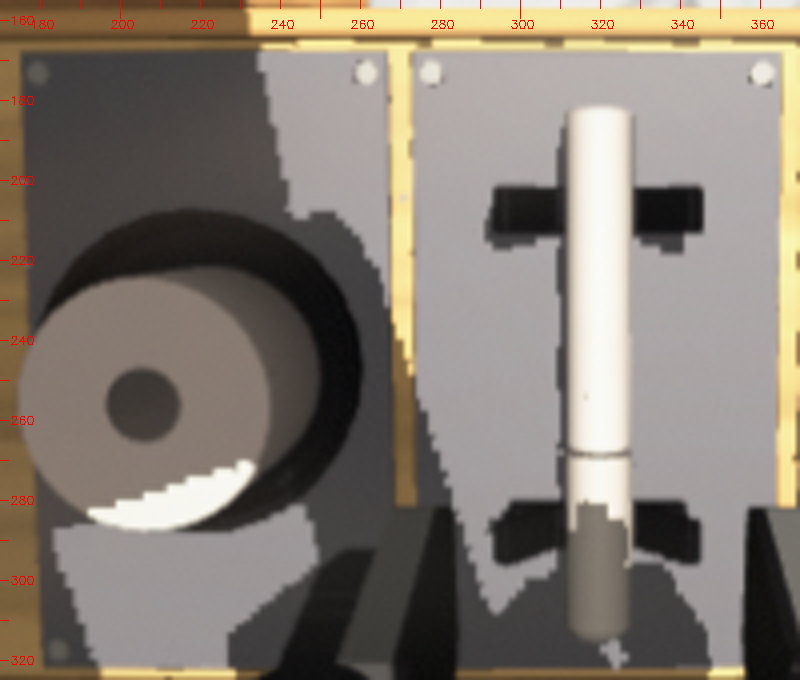

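```bash
python3 - <<'E'
from h import *
import pickle; s=pickle.load(open('s29.pkl','rb'))
np.set_printoptions(precision=1,suppress=True)
p=lambda uv,z:px2w('wrist',uv,z,s)[:,:2]
ang=np.radians(4.5); A=np.array([[np.cos(ang),np.sin(ang)],[-np.sin(ang),np.cos(ang)]])
bed=np.array([444.1,359.8]);pen=np.array([452.2,256.2]);cup=np.array([460.5,151.8])
# re-measure reference in this picture
scr=p([(278,173),(360.7,173)],25); print('pen screws', (A@(scr-pen).T).T, 'want (-78.2,-+43.6)')
br=p([(373,166),(463.2,166)],34); print('bed near bracket corners',(A@(br-bed).T).T,'want (-84,-+49)')
b=p([(388,176),(457.5,175.5),(453.5,319.5)],44); print('book corners in bed',(A@(b-bed).T).T,'want (-74.5,-35),(-74.5,35),(74.5,35)')
l=p([(443.7,241.5),(471,242),(469,279.5),(442,279)],121); print('stamp top',(A@(l-bed).T).T,(A@(l.mean(0)-bed)))
f=p([(409,225),(407.5,272)],45.5); print('foot left corners',(A@(f-bed).T).T)
q=p([(320,181.5),(320,315)],43);print('pen ends in rest',(A@(q-pen).T).T)
r=p([(206,255.5)],83);print('roll top in cup',A@(r[0]-cup))
E
```

```text
pen screws [[-78.  -43.1]
 [-78.1  44.4]] want (-78.2,-+43.6)
bed near bracket corners [[-84.5 -48.1]
 [-85.3  47. ]] want (-84,-+49)
book corners in bed [[-73.4 -34.6]
 [-74.4  36.8]
 [ 76.   38.2]] want (-74.5,-35),(-74.5,35),(74.5,35)
stamp top [[-14.9  -6.2]
 [-14.5  16.1]
 [ 15.9  15.8]
 [ 15.3  -6.5]] [0.4 4.8]
foot left corners [[-24.1 -12.6]
 [ 24.3 -13. ]]
pen ends in rest [[-67.7   0.9]
 [ 69.9   0.9]]
roll top in cup [1.3 2.1]
```

```bash
python3 - <<'E'
from h import *
im=snapshot('top'); a=cv2.imread('pics/top0.png')[:,:,::-1]
d=cv2.absdiff(im,a).max(2)
crop(im,300,145,200,150,4,'top_end.png'); print(sense()['time'])
E
```

```text
59.0167
```

View pics/top_end.png

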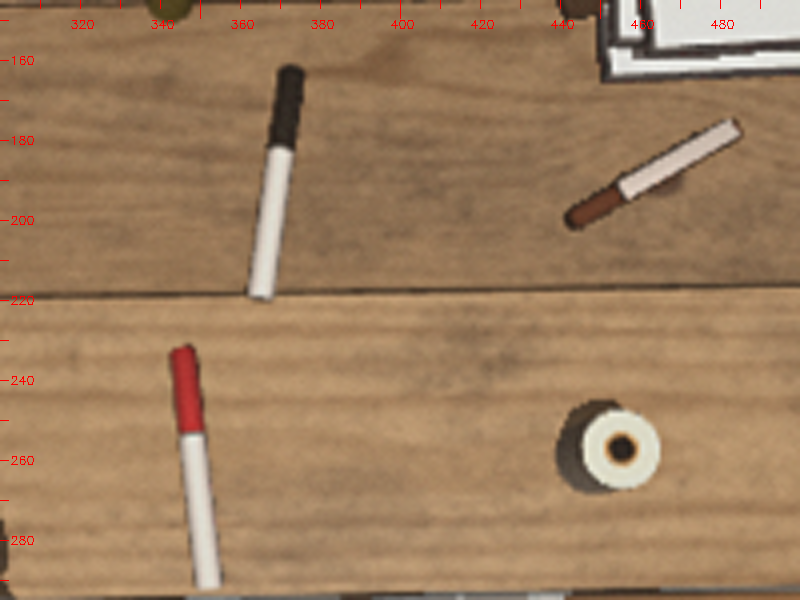

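The markers and the used roll are at the same pixels as at the start, so I'm handing in.

```bash
python3 -c "
from bench import *
print(hand_in())"
```

```text
the job is handed in; nothing more can be done
None
```

The tray is packed and the job was handed in at about 59 s of the 109 s allowed. I placed the book first, then the stamp, the full till roll and the chalk pen. No verdict came back, so what follows is from my last pictures.

- **Order book:** flat between the four brackets, about 1 mm off centre lengthways and 2 mm across.
- **Date stamp:** upright on the middle of the cover, about 3–4 mm off centre.
- **Full till roll:** upright and down in the cup, about 2.5 mm off centre.
- **Chalk pen:** across both saddles, about 1 mm off in each direction and parallel to the rest.
- **Left alone:** both felt markers and the thin till roll show at the same pixels as at the start.
- **Robot:** the gripper is empty and well above the tray.

**Tool tilt:** the tool slowly tilted during the fast inward moves, from 0° to about 12° by the end. Each piece was therefore set down 3–5° off level and settled flat when released. The side and wrist pictures taken after each release show this.

**Camera disagreement:** the top and wrist cameras differed by 2–3 mm on the stamp and pen pick-ups, so I used values in between.

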